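# Refit the hinge pin of a tablet crusher

### The arm

A 6-joint arm with a two-finger parallel gripper is mounted at the origin on the work surface. World frame = base frame: x ahead of the robot, y to its left, z up, the work surface at z = 0. Lengths are in mm, angles in rad, forces in N, time in s.
With the tool pointing down it reaches from about 300 to 775 mm from the base axis. Payload 14.6 kg.
Tool frame: the origin (TCP) lies midway between the tips of the shut fingers; the grasp point (between the pads) lies 19 mm behind it; x points along the fingers, z is the direction in which the jaws open and shut, and the axes are right-handed (so a half turn about x gives the same grasp; the last joint's range is limited). The gripper opens to 94 mm and grips with 3 to 60 N. Pads are 16 mm wide; open, the fingers measure 119 mm over their backs; the gripper's body (75 mm by 177 mm) begins 78 mm behind the grasp point.
Start: joints at [1.171, 0.3, 1.521, -0, 1.321, -0.067], TCP at [179.677, 519.813, 205.446] pointing down, gripper open.
Joint ranges: [-3.03, 3.03], [-0.79, 2.21], [0.23, 2.52], [-1.04, 4.18], [0, 3.07], [-2.55, 2.55]. Speed limits (rad/s): [2.22, 2.22, 2.57, 3.14, 3.14, 3.14].

### API

Orientations are given as [roll, pitch, yaw] about the fixed x, y, z axes, in that order (R = Rz(yaw) Ry(pitch) Rx(roll)).
In Python, from cell import * gives the robot as it stands.
- The arm moves only by the tool play_rows, never from a script. Its argument "motion" is one flat list of numbers, 7 for each row, row after row: the turn, a rotation vector about the tool's x, y, z in rad, then the shift along the tool's x, y, z in m, then the closure, from -1 (fully open) to 1 (shut), so that 0 is half open. In form: [rx, ry, rz, x, y, z, fingers, rx, ry, rz, x, y, z, fingers, ...]. A call has 1 to 20 rows; each row shifts and turns the pose as measured when the row begins, along the tool's axes as they then stand; what a row does not reach is not made up. A row lasts 1/10 s, in which the tool goes at most 50 mm and 8.59 degrees, less where a joint would pass 70% of its speed; a pose out of reach is approached as far as the arm can. A call with a gripper value outside its range is refused whole. The fingers move at their own pace and stop on an object; "newtons" is the grip in N (left out, the last holds). Time passes only in rows, so rows that do not move let the fingers close. It gives the time, the measured TCP pose, the force and the opening at its end, in the units of the state.
- read_state(): the state, without advancing time (a new reading comes with each control period).
- camera(name): name is "side" or "top" or "wrist"; returns (picture, depth): 384x512x3 uint8, blue, green, red; 384x512 float32, mm along the optical axis (not along the pixel's ray), 0 where there is no reading.
- camera_params(name): a dict with "fx", "fy", "cx", "cy" (pixels), "k1" (the pictures are not rectified: a ray, as slopes to the right and down, at radius r is drawn at 1 + k1 r^2 times it, then the intrinsics apply), "T" (4x4, takes a point from camera to world coordinates). Camera axes: x right, y down, z forward; pixel columns grow to the right and rows downward; lengths in mm; the calibration is good to about 2 mm. A picture is of the moment at which its call begins: read the wrist's pose just before it. camera_params takes no time and is no camera call; for the wrist camera it gives the pose at the moment of the call.
- sign_off(): hands the job in, once; it reports no verdict.
Trained networks look in the newest picture that a camera, given by its name, has taken for a name from the list of things; names that differ only in an ending like _2 or _b are one class to them, and where a whole thing is asked for, a point or a joint stands for the part that bears it (a point fixed in the world has none). Each returns a list of dicts, best first, with "conf" (0 to 1); they miss things now and then, are a little off and sometimes report something else, mostly with a low value. They report only what shows in the picture. A call takes as long as a camera call. They do not tell look-alikes from the thing itself.
- masks_of(camera, name): "region" (384x512 bool, what is visible of it).
- place_of(camera, name): "at" ([x, y, z] in mm, in the coordinates of the camera as it stood for that picture, good to about 4 mm: a listed point, or the origin of a listed thing).
The state is a dict: "clock": time; "joints": joint angles; "qd": joint speeds; "effort": joint torques, N m; "eef_pos": TCP position; "eef_rot": TCP orientation; "wrist_force": force on the tool from outside, world axes, zero at the start; "moment": the same for the moment, N m; "finger_gap": finger opening in mm.
Only numpy, scipy, OpenCV 4.12 (cv2) and the standard library are available. Lean on these libraries where they do the work, as an engineer would, in place of code of your own. Each camera call takes 0.05 s, during which the arm holds its last target.

### The job

The tablet crusher has been washed and needs putting back together: set the lever in the base with its presser foot down in the steel cup and its eye between the two ears, then thread the hinge pin that fits through ear, eye and ear and push it fully home, head against the ear; if it butts against the eye, feel it in gently rather than force it. Leave the lever down and let go. Leave the thick pin in the rack, and do not knock or shift the dosing cups, the amber bottle or the jar.

Things in the scene. Friction and masses are not known exactly. Their poses are not given: they have to be found in the camera images.
- crusher: Crusher base, fixed: a white plate 165 x 90 x 12 mm on the counter (x from -130 to +35 mm) with two upright white ears and a steel cup. Origin on the counter straight below the hinge's middle; z up, y along the hinge axis, the cup towards -x.
- hinge (a point): Middle of the hinge axis, half-way between the ears, 59 mm above the counter; axes as the base. Each ear is 12 mm thick, 30 mm wide in x, top 74 mm above the counter, with a round 14 mm through hole (mouths chamfered 1 mm). Ears' inner faces at y = +-13.5 mm, outer faces at +-25.5 mm.
- cup (a point): Centre of the steel cup, nominal height of the rubber pad in it: 80 mm along -x of the base from the hinge, 14 mm above the counter. The pad is worn: its top lies anywhere from 13 to 14.2 mm above the counter. The cup is 36 mm wide inside, its rim 22 mm above the counter, so the foot has 3 mm of play all round.
- lever_grip (a point): Loose lever (0.18 kg), middle of its bar straight above the presser foot, near the centre of mass. x along the bar towards the eye, z up. Bar 16 mm wide (y), 14 mm high, level, its middle 40 mm above the foot's underside (steel disc 30 mm across, 12 mm high, on a 14 mm stem). It stands on this foot. Grey handle 20 mm thick from 75 to 111 mm along -x.
- lever_eye (a point): Centre of the lever's eye, 80 mm along +x from lever_grip, same height: a cross tube 20 mm long (along y), 27 mm across, bore 15 mm. With the foot on the pad the eye lies about 5 to 6 mm below the hinge axis: the pin may butt against the eye, and its nose must then be felt into the bore (the ear lets the pin tilt by about 0.15 rad); it lifts the lever, which is free.
- pin_mid (a point): Steel hinge pin that fits (0.08 kg), level in one pair of the rack's V rests, axis 46 mm above the counter. Point on its axis 25.5 mm from the head's inner face; with the pin home it meets point hinge. x from head to tip. Shank 12 mm thick, 86 mm long, last 8 mm tapering to 8 mm; head 20 mm across, 6 mm thick. May go in from either side.
- pin_tip (a point): The tip of that pin's tapered nose, on the axis, 86 mm from the inner face of the head.
- pin: The same pin as a whole; origin on its axis at the inner face of its head, x towards the tip.
- lever: The lever as a whole; origin under the centre of its presser foot.
- rack: White plastic rack, fixed, plate 100 x 120 x 6 mm with two pairs of 4 mm thick V rests at y = +-35 mm, tops 53 mm above the counter, touching each pin 5 and 62 mm from its head: pins can be gripped between. Origin under its centre; pins lie along its x, tips to +x. Which pin lies in which pair varies.
- thick_mid (a point): A thicker pin of the same form in the rack, 18 mm thick with a head of 28 mm: too thick for the holes. The point is on its axis 25.5 mm from its head. To be left in the rack.
- cup_a_mid (a point): Small white dosing cup, 38 mm across and 32 mm high, its middle. Leave alone.
- cup_b_mid (a point): Second dosing cup like it, its middle. Leave alone.
- syrup_mid (a point): Amber bottle, 44 mm across and 85 mm high, its middle. Leave alone.
- jar_mid (a point): White jar, 52 mm across and 70 mm high, its middle. Leave alone.
Things that resemble listed ones, but are neither listed nor needed, are in the scene too. What is shaped like the crusher but pink or red is not meant.

How it is judged (in metres and radians):
On the way, in this order (a step that is already met when the one before it is completed fails the run):
1. the lever stands with its foot in the cup and its eye between the ears (distance between lever_eye and hinge below 0.009 m and horizontal distance between lever_grip and cup below 0.007 m and z of lever_grip in the frame of crusher below 0.061 m), for 0.2 s.
2. the pin's nose has entered the first ear and the eye along the hinge axis (distance between pin_mid and hinge below 0.045 m and angle between the x axis of pin_mid and the y axis of hinge, either way round below 0.15 rad and distance between lever_eye and hinge below 0.008 m), for 0.1 s.
At the end, for the whole second after the job is handed in: Pin through ear, eye and ear with its head at the ear (pin_mid within 5 mm of the hinge, axes within 0.1 rad); lever_eye within 7 mm of the hinge; foot in the cup (within 7 mm of its centre, bar under 63 mm above the counter); thick pin still in the rack (distance between pin_mid and hinge below 0.005 m and angle between the x axis of pin_mid and the y axis of hinge, either way round below 0.1 rad and distance between lever_eye and hinge below 0.007 m and horizontal distance between lever_grip and cup below 0.007 m and z of lever_grip in the frame of crusher below 0.063 m and distance between thick_mid and rack below 0.08 m and height (world z) of thick_mid above 0.04 m); the robot touches nothing.
It fails at once if the pin is forced against the lever with over 25 N (contact force between pin and lever above 25 N).
It fails at once if a dosing cup, the amber bottle or the jar is shifted by more than 20 mm, or the thick pin by more than 30 mm (distance of any of cup_a_mid, cup_b_mid, syrup_mid, jar_mid from where it was at the start of the episode above 0.02 m or distance of thick_mid from where it was at the start of the episode above 0.03 m).
It also fails if it takes over 72 s, if anything falls off the work surface, if the arm or the gripper's body presses on something with over 40 N, if the wrist force passes 120 N, or if a joint passes its speed limit or range.

## Working session

There is one attempt and no reset: what is moved stays moved. The work goes in short steps, Python scripts to look and compute and a tool call to move; the robot and the scene stay as the last step left them, time stands still between calls to the robot, and variables do not carry over. Pictures are saved under pics/ and viewed, and the job is handed in when it is done.

Besides the shell and the picture viewer there is one more tool, called after "Emit:" as a command line: name --argument value ..., lists and objects as JSON in quotes. play_rows: Moves the arm, as the interface text tells. Its arguments: {"type":"object","properties":{"motion":{"type":"array","items":{"type":"number"}},"newtons":{"type":"number"}},"required":["motion"]}

```bash
ls; mkdir -p pics
cat > h.py <<'E'
from cell import *
import numpy as np, cv2
from scipy.spatial.transform import Rotation as Rn
def snap(n,f):
    P=camera_params(n); im,d=camera(n); cv2.imwrite('pics/'+f,im); np.savez('pics/'+f+'.npz',im=im,d=d,**{k:np.array(v) for k,v in P.items()}); return im,d,P
def world(P,u,v,z):
    x=(u-P['cx'])/P['fx'];y=(v-P['cy'])/P['fy']
    xd,yd=x,y
    for _ in range(10):
        s=1+P['k1']*(x*x+y*y); x,y=xd/s,yd/s
    p=np.array([x*z,y*z,z,1.0]); return (np.array(P['T'])@p)[:3]
def tow(P,a): return (np.array(P['T'])@np.r_[np.array(a),1])[:3]
def proj(P,w):
    c=np.linalg.inv(np.array(P['T']))@np.r_[np.array(w),1]; x,y=c[0]/c[2],c[1]/c[2]; s=1+P['k1']*(x*x+y*y)
    return P['fx']*x*s+P['cx'],P['fy']*y*s+P['cy']
E
python3 - <<'E'
from h import *
np.set_printoptions(precision=1,suppress=True)
print(read_state())
for n in ['top','side']:
    im,d,P=snap(n,n+'0.png')
    print(n,np.array(P['T']))
    for k in ['hinge','cup','lever_grip','lever_eye','pin_mid','pin_tip','rack','thick_mid','cup_a_mid','syrup_mid','jar_mid','crusher']:
        print(k,[(round(r['conf'],2),tow(P,r['at'])) for r in place_of(n,k)[:3]])
print(read_state()['clock'])
E
```

```text
pics
{'clock': 0.0, 'joints': array([ 1.2,  0.3,  1.5, -0. ,  1.3, -0.1]), 'qd': array([-0., -0., -0.,  0.,  0., -0.]), 'effort': array([  0. , -53.2, -35.3,   0.1,   0. ,  -0. ]), 'eef_pos': array([179.6, 519.6, 204.9]), 'eef_rot': array([ 3.1,  1.6, -2. ]), 'wrist_force': array([-0.6,  0.4, -0.2]), 'moment': array([ 0. , -0. ,  0.1]), 'finger_gap': 94.30057790759163}
top [[ -0.   -1.    0.2 448.9]
 [ -1.    0.   -0.    7.1]
 [  0.   -0.2  -1.  889.9]
 [  0.    0.    0.    1. ]]
hinge [(0.98, array([291.9, 247.5,  56.4])), (0.84, array([599.8, -22.3,  56.4])), (0.56, array([832.5,  -7.9,  59.2]))]
cup [(0.82, array([753.4,  -5.6,  17.6])), (0.62, array([222.1, 278.5,  12. ])), (0.55, array([514. , -10.2,  10.6]))]
lever_grip [(0.82, array([563.9, 289.3,  41.7])), (0.33, array([ 484.7, -297. ,   47.8]))]
lever_eye [(0.82, array([641.2, 310.3,  41.3]))]
pin_mid [(0.69, array([ 525.1, -300.3,   -2.5])), (0.53, array([ 553.4, -281.3,   42.6]))]
pin_tip [(0.68, array([ 567.3, -341.1,   45.6]))]
rack [(0.59, array([ 526.2, -297.8,   -1.6]))]
thick_mid [(0.78, array([ 483.4, -300.7,   46.6
[... 619 characters left out ...]
.3,  14. ])), (0.71, array([753.5, 143.1,  43.6]))]
lever_grip [(0.66, array([571. , 291.5,  39. ]))]
lever_eye [(0.82, array([640.6, 315.5,  41.5]))]
pin_mid [(0.68, array([ 555.6, -285. ,   46.5])), (0.29, array([597. , -24.5,  -0.5]))]
pin_tip [(0.55, array([517.1,  -7.9,  16.1])), (0.54, array([ 567.2, -341.8,   48.9]))]
rack [(0.79, array([ 524.5, -303.8,    1.6]))]
thick_mid [(0.59, array([ 487.3, -299.9,   43.1]))]
cup_a_mid [(0.58, array([391.6, 158.3,  14. ]))]
syrup_mid [(0.76, array([751.3, 142.4,  43.8]))]
jar_mid [(0.66, array([ 763.3, -174. ,   36.6]))]
crusher [(0.75, array([291.7, 243.9,   2. ])), (0.63, array([833.3,  -8.7,  -1. ])), (0.58, array([598.9, -26.1,  -1.6]))]
1.3
```

View pics/top0.png

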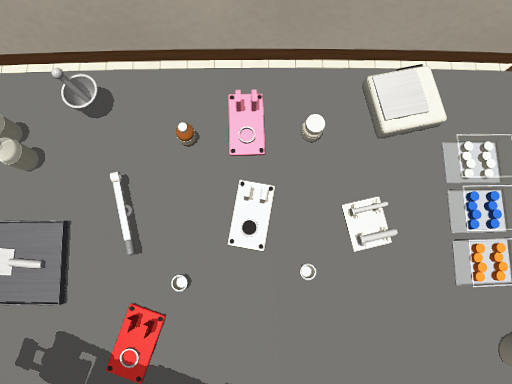

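View pics/side0.png

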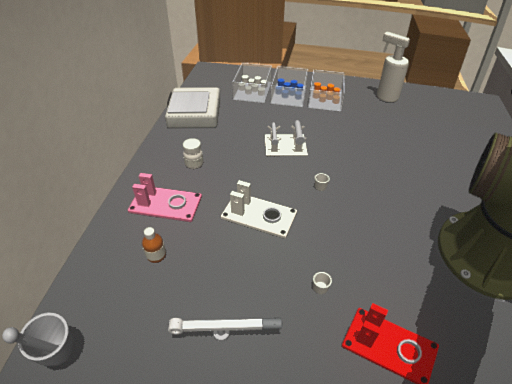

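```bash
cat >> h.py <<'E'
def cloud(P,d,im=None):
    v,u=np.mgrid[0:384,0:512].astype(float)
    x=(u-P['cx'])/P['fx'];y=(v-P['cy'])/P['fy'];xd,yd=x,y
    for _ in range(10):
        s=1+P['k1']*(x*x+y*y); x,y=xd/s,yd/s
    w=np.stack([x*d,y*d,d,np.ones_like(d)],-1)@np.array(P['T']).T
    w=w[...,:3]; w[d<=0]=np.nan; return w
def load(f):
    z=np.load('pics/'+f+'.npz'); P={k:z[k] for k in ['fx','fy','cx','cy','k1','T']}; return z['im'],z['d'],P
E
python3 - <<'E'
from h import *
np.set_printoptions(precision=1,suppress=True)
for n in ['top','side']:
    im,d,P=load(n+'0.png'); w=cloud(P,d)
    X,Y,Z=w[...,0],w[...,1],w[...,2]
    tab=(X>450)&(X<480)&(Y>50)&(Y<200); print(n,'table z',np.nanmedian(Z[tab]),np.nanstd(Z[tab]))
    m=(X>440)&(X<700)&(Y>200)&(Y<400)&(Z>38)&(Z<60)
    p=w[m]; c=p.mean(0); U,S,V=np.linalg.svd(p-c,full_matrices=False); a=V[0]*np.sign(V[0,0]); t=(p-c)@a
    print('lever',len(p),c,a,np.arctan2(a[1],a[0]),t.min(),t.max(),np.median(p[:,2]))
    m=(X>560)&(X<640)&(Y>-80)&(Y<40)&(Z>68)&(Z<82); p=w[m]; print('ears',len(p),p.mean(0))
    q=cv2.minAreaRect(p[:,:2].astype(np.float32)); print(q)
    m=(X>420)&(X<660)&(Y>-90)&(Y<70)&(Z>7)&(Z<17);p=w[m];print('plate',len(p),cv2.minAreaRect(p[:,:2].astype(np.float32)))
    m=(X>440)&(X<620)&(Y>-380)&(Y<-220)&(Z>40)&(Z<70); print('pins',m.sum())
    for r in range(0,1):
        p=w[m]; 
        for lo,hi in [(450,515),(525,600)]:
            s=p[(p[:,0]>lo)&(p[:,0]<hi)]; print(lo,len(s),cv2.minAreaRect(s[:,:2].astype(np.float32)),np.percentile(s[:,2],[50,90]))
E
```

```text
top table z -1.1742060283867772 1.5734970867506788
lever 616 [556.9 291.4  46.1] [1.  0.2 0. ] 0.22949711564139016 -102.85318253313565 100.83178075286827 46.04913129841833
ears 136 [595.4 -22.8  72.6]
((595.5260009765625, -23.04490852355957), (50.892818450927734, 30.05640411376953), 78.68811798095703)
plate 2106 ((548.7988891601562, -13.759174346923828), (89.85319519042969, 164.97779846191406), 79.05526733398438)
pins 579
450 335 ((489.82135009765625, -312.0343017578125), (34.42506408691406, 93.00817108154297), 12.781242370605469) [55.1 58.3]
525 244 ((557.782470703125, -296.74102783203125), (35.00521469116211, 91.21379089355469), 11.824110984802246) [49.  51.7]
side table z -0.6837315114918283 1.2263868850880433
lever 1153 [557.4 294.1  46.2] [1.  0.2 0. ] 0.22497015047286664 -102.79341453256411 100.1026219230882 46.21715750151793
ears 139 [596.5 -21.9  72.4]
((596.4830932617188, -24.483448028564453), (55.148292541503906, 30.32697296142578), 78.53216552734375)
plate 1553 ((549.5410766601562, -15.069732666015625), (92.94307708740234, 165.5191192626953), 79.30016326904297)
pins 322
450 186 ((488.89892578125, -312.20233154296875), (33.58936309814453, 94.44947052001953), 12.352797508239746) [56.2 59.8]
525 136 ((559.6676025390625, -297.3614807128906), (36.492916107177734, 96.00625610351562), 14.111883163452148) [50.2 53. ]
```

```bash
cat >> h.py <<'E'
def cur():
    s=read_state(); return np.array(s['eef_pos']),Rn.from_euler('xyz',s['eef_rot']),s
def plan(pos,zyaw=None,nose=0.0,seq=True):
    """tool x down; tool z horizontal at yaw zyaw (mod pi nearest)."""
    p,R,s=cur(); M=R.as_matrix()
    if zyaw is None: T=R
    else:
        best=None
        for k in (0,np.pi):
            a=zyaw+k; z=np.array([np.cos(a),np.sin(a),0]); x=np.array([0,0,-1.0]); y=np.cross(z,x)
            T_=Rn.from_matrix(np.stack([x,y,z],1)); T_=T_*Rn.from_rotvec([0,0,nose*(1 if k==0 else -1)])
            m=(R.inv()*T_).magnitude()
            if best is None or m<best[0]: best=(m,T_)
        T=best[1]
    rv=(R.inv()*T).as_rotvec(); d=T.inv().apply(np.array(pos)-p)/1000
    print('clock %.2f pos %s rot %s F %s gap %.1f'%(s['clock'],np.round(p,1),np.round(M.T.ravel(),2),np.round(s['wrist_force'],1),s['finger_gap']))
    print('rotvec',np.round(rv,4),'shift(m, after rot)',np.round(d,4),'joints',np.round(s['joints'],2))
E
python3 - <<'E'
from h import *
snap('wrist','w0.png')
plan([564.5,294.4,160],0.228+np.pi/2)
E
```

```text
clock 1.35 pos [179.7 519.8 205.5] rot [ 0.   -0.   -1.   -0.95  0.33 -0.    0.33  0.95  0.  ] F [-0.   0.9 -1. ] gap 94.3
rotvec [-0.5608 -0.      0.    ] shift(m, after rot) [ 0.0455 -0.3239 -0.3066] joints [ 1.17  0.3   1.52 -0.    1.32 -0.07]
```

View pics/w0.png

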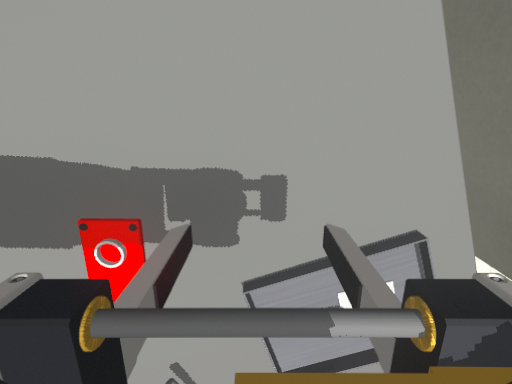

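Emit:
play_rows --motion '[-0.14,0,0,0,0,0,-1,-0.14,0,0,0,0,0,-1,-0.14,0,0,0,0,0,-1,-0.14,0,0,0,0,0,-1,0,0,0,0.003,-0.032,-0.031,-1,0,0,0,0.003,-0.032,-0.031,-1,0,0,0,0.003,-0.032,-0.031,-1,0,0,0,0.003,-0.032,-0.031,-1,0,0,0,0.003,-0.032,-0.031,-1,0,0,0,0.003,-0.032,-0.031,-1,0,0,0,0.003,-0.032,-0.031,-1,0,0,0,0.003,-0.032,-0.031,-1,0,0,0,0.003,-0.032,-0.031,-1,0,0,0,0.003,-0.032,-0.031,-1]'

```text
clock: 2.75
eef_pos: [577.6, 293.7, 175.4]
eef_rot: [-0.719, 1.568, 1.112]
wrist_force: [0.3, -0.0, 0.0]
finger_gap: 94.1
```

Run:
```python
from h import *
im,d,P=snap('wrist','w1.png')
plan([564.5,294.4,160],0.228+np.pi/2)
w=cloud(P,d);X,Y,Z=w[...,0],w[...,1],w[...,2]
m=(X>440)&(X<700)&(Y>200)&(Y<400)&(Z>38)&(Z<60); p=w[m]
print(len(p),cv2.minAreaRect(p[:,:2].astype(np.float32)),np.nanmedian(p[:,2]), np.linalg.inv(P['T'])[:3,3], np.array(P['T'])[:3])
for k in ['lever_grip','lever_eye']: print(k,[(round(r['conf'],2),tow(P,r['at'])) for r in place_of('wrist',k)[:3]])
```

```text
clock 2.80 pos [582.  289.6 174.1] rot [ 0.    0.   -1.   -0.97 -0.25 -0.   -0.25  0.97  0.  ] F [ 5.4 -2.5 -0.3] gap 94.0
rotvec [0.0279 0.0009 0.0019] shift(m, after rot) [0.0141 0.016  0.0086] joints [ 0.41  0.55  1.24  0.    1.35 -1.42]
2651 ((554.8682250976562, 291.8232421875), (202.5572967529297, 19.9503231048584), 13.39364242553711) 46.191363798215434 [-135.15483299 -628.05651674  177.9994178 ] [[-2.57266790e-01  9.24605647e-01  2.80923827e-01  4.95929474e+02]
 [ 9.66337612e-01  2.45454922e-01  7.70940997e-02  2.71042057e+02]
 [ 2.32750405e-03  2.91301012e-01 -9.56628613e-01  3.53547408e+02]]
lever_grip [(0.57, array([564.6463137 , 292.47226756,  39.79591109]))]
lever_eye [(0.75, array([641.85571999, 309.8291345 ,  35.85297438]))]
```

View pics/w1.png

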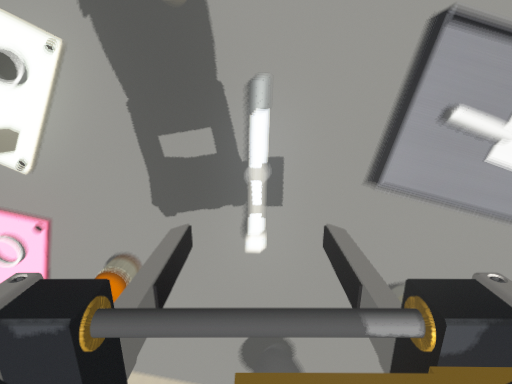

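Run:
```python
from h import *
plan([563.8,293.6,21],0.231+np.pi/2)
```

```text
clock 2.90 pos [577.5 293.2 174.4] rot [ 0.    0.   -1.   -0.97 -0.25 -0.   -0.25  0.97  0.  ] F [0.5 1.  0.6] gap 93.9
rotvec [0.0257 0.0019 0.0006] shift(m, after rot) [0.1534 0.0132 0.0035] joints [ 0.41  0.54  1.25  0.    1.35 -1.42]
```

Emit:
play_rows --motion '[0.026,0.002,0.0,0,0.013,0.0035,-0.5,0,0,0,0.035,0,0,-0.3,0,0,0,0.035,0,0,-0.3,0,0,0,0.035,0,0,-0.3,0,0,0,0.03,0,0,-0.3,0,0,0,0.0,0,0,-0.3]' --newtons 25

```text
clock: 3.5
eef_pos: [559.8, 298.1, 37.7]
eef_rot: [-1.218, 1.566, 0.587]
wrist_force: [-0.4, -0.2, -0.5]
finger_gap: 60.9
```

Run:
```python
from h import *
plan([563.8,293.6,21],0.231+np.pi/2)
```

```text
clock 3.50 pos [559.8 298.1  37.7] rot [ 0.    0.   -1.   -0.97 -0.23 -0.   -0.23  0.97  0.  ] F [-0.4 -0.2 -0.5] gap 60.9
rotvec [0.0032 0.0015 0.0041] shift(m, after rot) [ 0.0167 -0.0029 -0.0053] joints [ 0.43  0.65  1.41  0.    1.07 -1.37]
```

Emit:
play_rows --motion '[0.003,0.0015,0.004,0.0167,-0.0029,-0.0053,-0.3,0,0,0,0,0,0,-0.3,0,0,0,0,0,0,-0.3]'

```text
clock: 3.8
eef_pos: [563.8, 296.3, 25.5]
eef_rot: [-1.285, 1.567, 0.519]
wrist_force: [-0.7, -0.6, -0.2]
finger_gap: 61.1
```

Run:
```python
from h import *
plan([563.8,293.6,21],0.231+np.pi/2)
```

```text
clock 3.80 pos [563.8 296.3  25.5] rot [ 0.    0.   -1.   -0.97 -0.23 -0.   -0.23  0.97  0.  ] F [-0.7 -0.6 -0.2] gap 61.1
rotvec [0.0027 0.0011 0.0038] shift(m, after rot) [ 0.0045  0.0006 -0.0026] joints [ 0.43  0.68  1.41  0.    1.05 -1.38]
```

Emit:
play_rows --motion '[0.003,0.001,0.004,0.006,0.0006,-0.0036,-0.3,0,0,0,0,0,0,1,0,0,0,0,0,0,1,0,0,0,0,0,0,1,0,0,0,0,0,0,1,0,0,0,0,0,0,1,0,0,0,0,0,0,1,0,0,0,0,0,0,1]'

```text
clock: 4.6
eef_pos: [565.2, 293.8, 24.0]
eef_rot: [-1.333, 1.565, 0.469]
wrist_force: [-0.9, -0.3, -0.1]
finger_gap: 15.7
```

Run:
```python
from h import *
plan([563.8,293.6,21],0.231+np.pi/2)
im,d,P=snap('wrist','w2.png')
```

```text
clock 4.60 pos [565.2 293.8  24. ] rot [ 0.01  0.   -1.   -0.97 -0.23 -0.01 -0.23  0.97  0.  ] F [-0.9 -0.3 -0.1] gap 15.7
rotvec [0.0002 0.0013 0.0055] shift(m, after rot) [0.003  0.0014 0.0001] joints [ 0.42  0.68  1.41  0.    1.05 -1.38]
```

View pics/w2.png

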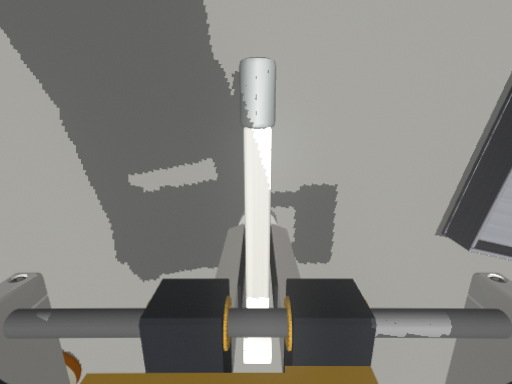

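Emit:
play_rows --motion '[0,0,0,-0.02,0,0,1,0,0,0,-0.03,0,0,1,0,0,0,-0.03,0,0,1,0,0,0,-0.005,0,0,1,0,0,0,0,0,0,1]'

```text
clock: 5.15
eef_pos: [563.5, 293.0, 108.8]
eef_rot: [-0.886, 1.57, 0.915]
wrist_force: [-0.5, -0.1, -1.1]
finger_gap: 15.4
```

Run:
```python
from h import *
np.set_printoptions(precision=1,suppress=True)
print(read_state()['finger_gap'])
h=np.array([595.9,-23.2]);yw=-0.193
plan([595.9-80*np.cos(yw),-23.2-80*np.sin(yw),105],yw+np.pi/2)
```

```text
15.420921923573434
clock 5.15 pos [563.5 293.  108.8] rot [ 0.   0.  -1.  -1.  -0.2 -0.  -0.2  1.   0. ] F [-0.5 -0.1 -1.1] gap 15.4
rotvec [0.4 0.  0. ] shift(m, after rot) [ 0.  -0.  -0.3] joints [ 0.4  0.6  1.4  0.   1.2 -1.4]
```

Emit:
play_rows --motion '[0.14,0,0,0,0,0,1,0.14,0,0,0,0,0,1,0.14,0,0,0,0,0,1,0,0,0,0,0,-0.03,1,0,0,0,0,0,-0.03,1,0,0,0,0,0,-0.03,1,0,0,0,0,0,-0.03,1,0,0,0,0,0,-0.03,1,0,0,0,0,0,-0.03,1,0,0,0,0,0,-0.03,1,0,0,0,0,0,-0.03,1,0,0,0,0,0,-0.02,1,0,0,0,0,0,-0.005,1,0,0,0,0,0,0,1]'

```text
clock: 6.55
eef_pos: [497.3, 22.9, 86.3]
eef_rot: [1.969, 1.541, -2.95]
wrist_force: [0.2, -0.3, -0.2]
finger_gap: 16.1
```

Run:
```python
from h import *
yw=-0.193
plan([595.9-80*np.cos(yw),-23.2-80*np.sin(yw),105],yw+np.pi/2)
for n in ['top','side','wrist']:
    im,d,P=snap(n,n+'3.png'); w=cloud(P,d);X,Y,Z=w[...,0],w[...,1],w[...,2]
    for k in ['lever_grip','lever_eye','cup','hinge']: print(n,k,[(round(r['conf'],2),np.round(tow(P,r['at']),1)) for r in place_of(n,k)[:3]])
plan([595.9-80*np.cos(yw),-23.2-80*np.sin(yw),105],yw+np.pi/2)
```

```text
clock 6.55 pos [497.3  22.9  86.3] rot [-0.03 -0.01 -1.   -0.98  0.21  0.03  0.21  0.98 -0.01] F [ 0.2 -0.3 -0.2] gap 16.1
rotvec [-0.0137 -0.0112 -0.0272] shift(m, after rot) [-0.0187 -0.0256 -0.0263] joints [-0.02  0.34  1.77 -0.01  1.06 -1.38]
top lever_grip []
top lever_eye [(0.69, array([ 554.8, -260.3,   43.3]))]
top cup [(0.93, array([750.5,  -7.8,  14.2])), (0.59, array([218.3, 279.7,  12.4])), (0.17, array([ 483.7, -299.3,   49.9]))]
top hinge [(0.77, array([831.5,  -2.6,  57.6])), (0.77, array([290.9, 247.3,  56.1])), (0.76, array([597.4, -23.5,  59. ]))]
side lever_grip [(0.77, array([499.5,  21.7, 106.1]))]
side lever_eye [(0.65, array([575.4,  10.7, 101.1]))]
side cup [(0.72, array([217.4, 273.8,  12.2])), (0.56, array([754.6,  -7. ,  15.6]))]
side hinge [(0.96, array([834.8,  -7. ,  53.8])), (0.64, array([596.1, -25.6,  58.9])), (0.64, array([292.5, 245.7,  60. ]))]
wrist lever_grip [(0.97, array([498.8,  21.8, 102.9]))]
wrist lever_eye [(0.7, array([572.4,   5.1,  98.1]))]
wrist cup [(0.98, array([516.7,  -8.1,   9.3]))]
wrist hinge []
clock 7.30 pos [497.8  23.2  87.3] rot [-0.03 -0.01 -1.   -0.98  0.2   0.03  0.2   0.98 -0.01] F [-0.1  0.3 -1.2] gap 16.0
rotvec [-0.0126 -0.011  -0.0256] shift(m, after rot) [-0.0177 -0.0252 -0.0267] joints [-0.02  0.34  1.77 -0.01  1.06 -1.39]
```

View pics/wrist3.png

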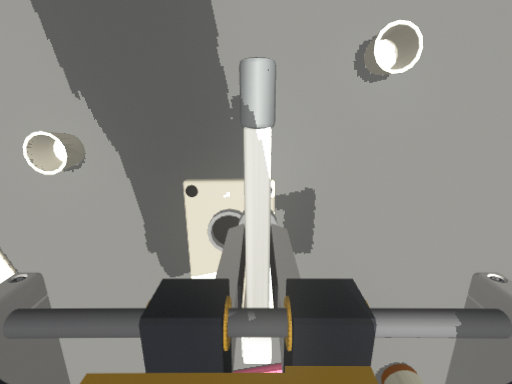

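View pics/side3.png

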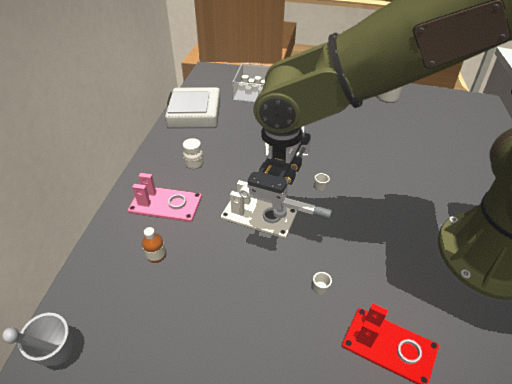

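View pics/top3.png

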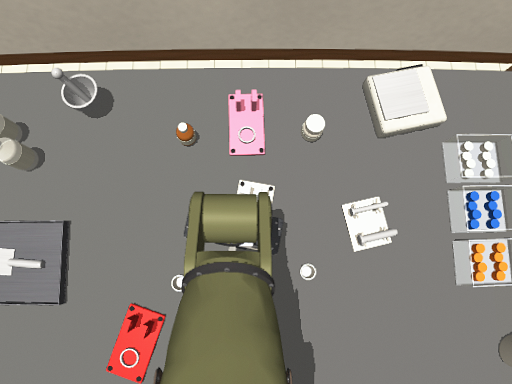

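Emit:
play_rows --motion '[-0.013,-0.011,-0.026,-0.019,0,0,1,0,0,0,0,-0.013,-0.0135,1,0,0,0,0,-0.01,-0.01,1,0,0,0,0,-0.003,-0.003,1]'

```text
clock: 7.7
eef_pos: [519.3, -8.4, 106.9]
eef_rot: [-1.286, 1.57, 0.093]
wrist_force: [0.6, -0.7, -1.8]
finger_gap: 15.8
```

Run:
```python
from h import *
yw=-0.193
plan([595.9-80*np.cos(yw),-23.2-80*np.sin(yw),105],yw+np.pi/2)
```

```text
clock 7.70 pos [519.3  -8.4 106.9] rot [ 0.    0.   -1.   -0.98  0.19 -0.    0.19  0.98  0.  ] F [ 0.6 -0.7 -1.8] gap 15.8
rotvec [0.0017 0.0003 0.0009] shift(m, after rot) [0.0019 0.002  0.0002] joints [-0.09  0.34  1.72  0.    1.09 -1.47]
```

Now measure the lever relative to the base with the wrist and side cameras.

Run:
```python
from h import *
yw=-0.193
for n in ['side','wrist']:
    im,d,P=snap(n,n+'4.png'); w=cloud(P,d);X,Y,Z=w[...,0],w[...,1],w[...,2]
    for k in ['lever_grip','lever_eye','cup','hinge']: print(n,k,[(round(r['conf'],2),np.round(tow(P,r['at']),1)) for r in place_of(n,k)[:3]])
    m=(X>380)&(X<660)&(abs(Y+8)<60)&(Z>122)&(Z<139) if n=='side' else (X>380)&(X<520)&(abs(Y+8)<60)&(Z>122)&(Z<139); p=w[m]
    print(len(p),cv2.minAreaRect(p[:,:2].astype(np.float32)))
    cv2.imwrite('pics/z%s4.png'%n,cv2.resize(im[130:290,180:380] if n=='side' else im,None,fx=3 if n=='side' else 1.5,fy=3 if n=='side' else 1.5))
plan([595.9-80*np.cos(yw),-23.2-80*np.sin(yw),105],yw+np.pi/2)
```

```text
side lever_grip [(0.94, array([521.8, -11. , 122.8]))]
side lever_eye [(0.86, array([595.2, -22.5, 123.2]))]
side cup [(0.98, array([753.6, -10.1,  12.3])), (0.78, array([517.8,  -9.5,  15.4])), (0.74, array([215.8, 272.9,  11.7]))]
side hinge [(0.75, array([594.8, -24.8,  58.4])), (0.65, array([831.8,  -4.7,  57. ])), (0.65, array([292.6, 246.9,  61.2]))]
597 ((510.6353759765625, -3.6736068725585938), (38.431114196777344, 204.39781188964844), 83.45639038085938)
wrist lever_grip [(0.64, array([514.8, -11. , 121.2]))]
wrist lever_eye [(0.97, array([594.6, -24.1, 121.1]))]
wrist cup [(0.93, array([754.6,  -7.9,  11.4])), (0.67, array([515.3,  -7.1, 124.6])), (0.66, array([514.5,  -5.3,  11.9]))]
wrist hinge [(0.75, array([597.2, -23.3,  55.6]))]
6285 ((464.1719055175781, -1.7692337036132812), (39.89854049682617, 113.36968994140625), 85.18841552734375)
clock 8.20 pos [518.6  -7.2 106.9] rot [ 0.    0.   -1.   -0.98  0.19 -0.    0.19  0.98  0.  ] F [-0.8  0.6 -0.9] gap 15.4
rotvec [0.0029 0.0003 0.0005] shift(m, after rot) [ 0.0019  0.0011 -0.0009] joints [-0.08  0.34  1.72  0.    1.09 -1.47]
```

View pics/zside4.png

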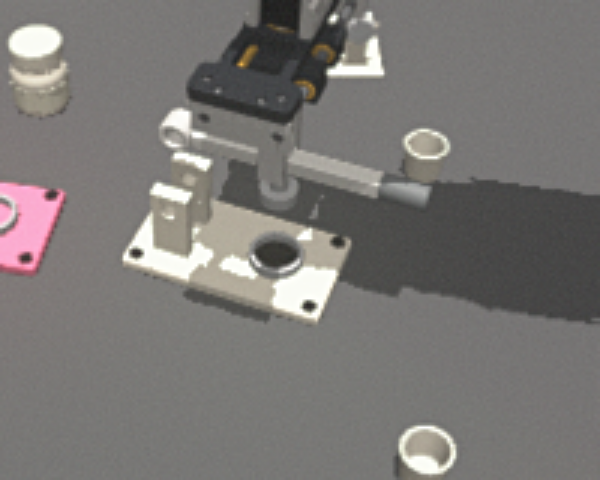

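View pics/zwrist4.png

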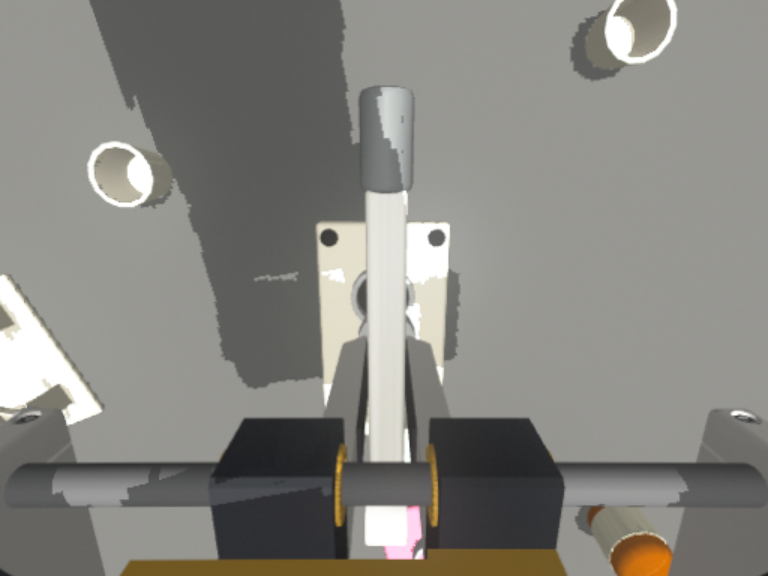

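Run:
```python
from h import *
a=np.array([np.cos(-.193),np.sin(-.193)]);b=np.array([-a[1],a[0]])
tcp=np.array([518.6,-7.2])
for n in ['side','wrist']:
    im,d,P=load(n+'4.png');w=cloud(P,d);q=w[...,:2]-tcp;t=q@a;s=q@b;Z=w[...,2]
    m=(abs(s)<20)&(Z>105)&(Z<140)&(t>-140)&(t<-30)
    print(n,m.sum(),'tmin',np.sort(t[m])[:8].round(1),'handle s',np.median(s[m&(t<-85)]),'bar s',np.median(s[m&(t>-70)]),'bar top z',np.median(Z[m&(t>-70)&(abs(s)<5)]))
    m=(abs(s)<14)&(Z>105)&(Z<140)&(t>60)&(t<120)
    if m.sum(): print('eye tmax',np.sort(t[m])[-6:].round(1),np.median(s[m]),np.percentile(s[m],[3,97]))
    # base: plate edges
    m=(Z>8)&(Z<16)&(abs(s)<60)&(t>-90)&(t<130); print('plate t',np.percentile(t[m],[0.5,99.5]).round(1),'s',np.percentile(s[m],[.5,99.5]).round(1))
    m=(Z>65)&(Z<80)&(abs(s)<40)&(t>50)&(t<110); print('ears',m.sum(),np.percentile(t[m],[2,98]).round(1) if m.sum() else 0,np.percentile(s[m],[2,98]).round(1) if m.sum() else 0)
```

```text
side 351 tmin [-110.8 -110.8 -110.8 -110.4 -110.4 -110.1 -110.1 -109.5] handle s 5.7226418252855975 bar s 4.99711283357782 bar top z 129.62219515950665
eye tmax [91.1 91.3 91.3 91.5 91.5 93.5] 6.737285314376004 [-8.56200033 10.14598897]
plate t [-49.7 113. ] s [-46.   43.3]
ears 161 [65.1 94.4] [-27.5  24.5]
wrist 4605 tmin [-111.6 -111.6 -111.5 -111.5 -111.5 -111.5 -111.4 -111.4] handle s -0.20772360402066375 bar s -0.4858157615105632 bar top z 129.08336173234142
eye tmax [87.  87.1 87.1 87.1 87.3 87.3] -0.1351172473740892 [-9.19677729  9.57316128]
plate t [-50.   94.6] s [-46.9  42.1]
ears 72 [63.9 86.6] [11.5 14.5]
```

Emit:
play_rows --motion '[0.002,0,0,0,0,-0.002,1,0,0,0,0.02,0,0,1,0,0,0,0.015,0,0,1,0,0,0,0.01,0,0,1,0,0,0,0,0,0,1]'

```text
clock: 8.7
eef_pos: [518.5, -9.3, 61.0]
eef_rot: [-1.355, 1.569, 0.023]
wrist_force: [-0.1, -0.5, -1.1]
finger_gap: 15.7
```

Run:
```python
from h import *
plan([518.2,-8.9,38],-.193+np.pi/2)
```

```text
clock 8.70 pos [518.5  -9.3  61. ] rot [ 0.    0.   -1.   -0.98  0.19 -0.    0.19  0.98  0.  ] F [-0.1 -0.5 -1.1] gap 15.7
rotvec [0.001  0.0005 0.0021] shift(m, after rot) [0.023  0.0004 0.0003] joints [-0.09  0.4   1.75  0.    0.99 -1.47]
```

Emit:
play_rows --motion '[0,0,0,0.006,0,0,1,0,0,0,0.006,0,0,1,0,0,0,0.004,0,0,1,0,0,0,0.003,0,0,1,0,0,0,0.002,0,0,1]'

```text
clock: 9.2
eef_pos: [519.5, -9.4, 40.1]
eef_rot: [-1.416, 1.566, -0.037]
wrist_force: [-0.3, -0.1, -0.6]
finger_gap: 15.8
```

Run:
```python
from h import *
plan([518.2,-8.9,38],-.193+np.pi/2)
im,d,P=snap('side','s5.png'); cv2.imwrite('pics/zs5.png',cv2.resize(im[130:290,180:380],None,fx=3,fy=3))
plan([518.2,-8.9,38],-.193+np.pi/2)
```

```text
clock 9.20 pos [519.5  -9.4  40.1] rot [ 0.   -0.   -1.   -0.98  0.19 -0.    0.19  0.98  0.  ] F [-0.3 -0.1 -0.6] gap 15.8
rotvec [0.001  0.0007 0.0045] shift(m, after rot) [0.0021 0.0014 0.0002] joints [-0.09  0.43  1.76  0.    0.94 -1.47]
clock 9.25 pos [519.3  -9.4  39.8] rot [ 0.   -0.   -1.   -0.98  0.19 -0.    0.19  0.98  0.  ] F [-0.1  0.4 -1.5] gap 16.0
rotvec [0.0009 0.0006 0.0041] shift(m, after rot) [0.0018 0.0012 0.0003] joints [-0.09  0.43  1.76  0.    0.94 -1.47]
```

View pics/zs5.png

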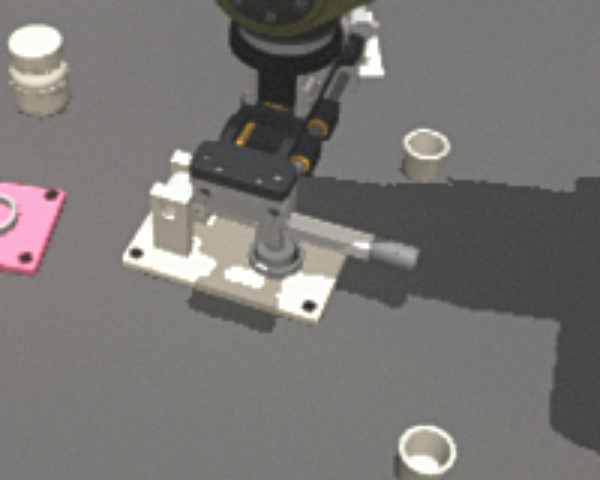

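Emit:
play_rows --motion '[0.001,0,0.004,0.002,0.0015,0,1,0,0,0,0.0015,0,0,1,0,0,0,0.001,0,0,1]'

```text
clock: 9.55
eef_pos: [518.7, -8.9, 37.5]
eef_rot: [-1.027, 1.568, 0.351]
wrist_force: [-6.7, 0.2, 13.1]
finger_gap: 15.9
```

Emit:
play_rows --motion '[0,0,0,-0.0005,0,0,0.3,0,0,0,0,0,0,0.2,0,0,0,0,0,0,0.2,0,0,0,0,0,0,0.2,0,0,0,-0.02,0,0,0.2,0,0,0,-0.03,0,0,0.2,0,0,0,-0.04,0,0,0.2,0,0,0,-0.04,0,0,0.2]'

```text
clock: 10.35
eef_pos: [515.9, -8.8, 167.2]
eef_rot: [1.543, 1.563, 2.92]
wrist_force: [0.4, 0.2, -0.4]
finger_gap: 37.8
```

Run:
```python
from h import *
im,d,P=snap('side','s6.png'); cv2.imwrite('pics/zs6.png',cv2.resize(im[130:290,180:380],None,fx=3,fy=3))
for k in ['lever_grip','lever_eye','cup','hinge','pin_mid','pin_tip']: print(k,[(round(r['conf'],2),np.round(tow(P,r['at']),1)) for r in place_of('side',k)[:3]])
im,d,P=snap('wrist','w6.png')
plan([555,-282,150],-1.36+np.pi/2)
```

```text
lever_grip [(0.57, array([523.2, -12.1,  54.8]))]
lever_eye [(0.72, array([594.5, -20.8,  54.7]))]
cup [(0.91, array([753. , -10.4,  10.9])), (0.82, array([518.6,  -8.7,  15.2])), (0.6, array([215.8, 274. ,  11.7]))]
hinge [(0.91, array([595.5, -26.7,  57.1])), (0.88, array([833. ,  -7.3,  54.6])), (0.58, array([293.5, 247.8,  59.6]))]
pin_mid []
pin_tip [(0.56, array([597.8, -24.5,   2.4])), (0.52, array([390.5, 158.6,  14.6]))]
clock 10.75 pos [515.8  -8.8 164.7] rot [-0.01  0.   -1.   -0.98  0.19  0.01  0.19  0.98  0.  ] F [ 0.   0.2 -0.8] gap 37.5
rotvec [ 1.1667 -0.0053 -0.0083] shift(m, after rot) [ 0.0147 -0.2753 -0.0188] joints [-0.09  0.27  1.66  0.    1.22 -1.47]
```

View pics/zs6.png

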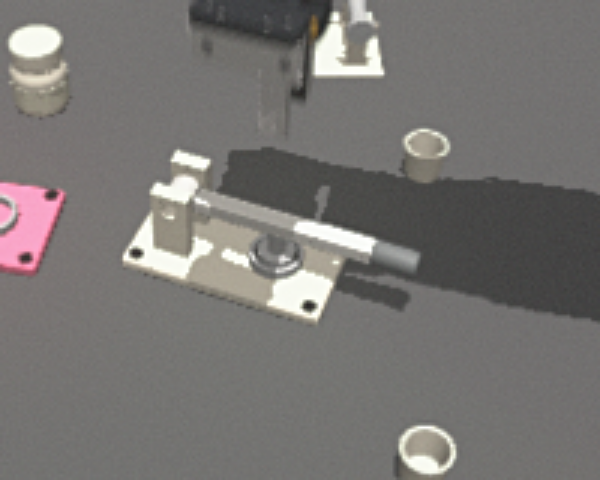

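View pics/w6.png

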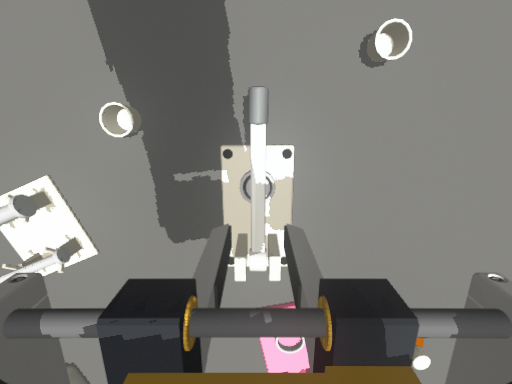

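Emit:
play_rows --motion '[0.146,0,0,0,0,0,0,0.146,0,0,0,0,0,0,0.146,0,0,0,0,0,0,0.146,0,0,0,0,0,0,0.146,0,0,0,0,0,0,0.146,0,0,0,0,0,0,0.146,0,0,0,0,0,0,0.146,0,-0.008,0,0,0,0,0,0,0,0,-0.04,-0.002,0,0,0,0,0,-0.04,-0.002,0,0,0,0,0,-0.04,-0.002,0,0,0,0,0,-0.04,-0.002,0,0,0,0,0,-0.04,-0.002,0,0,0,0,0,-0.02,-0.002,0,0,0,0,0,-0.005,-0.002,0]'

```text
clock: 12.25
eef_pos: [536.3, -239.2, 148.7]
eef_rot: [2.988, 1.539, -3.122]
wrist_force: [-0.4, 0.2, 0.4]
finger_gap: 46.5
```

Run:
```python
from h import *
a=np.array([np.cos(-.193),np.sin(-.193)]);b=np.array([-a[1],a[0]]);h=np.array([596,-24.])
for n in ['w6','s6']:
    im,d,P=load(n+'.png');w=cloud(P,d);q=w[...,:2]-h;t=q@a;s=q@b;Z=w[...,2]
    m=(Z>68)&(Z<80)&(abs(s)<40)&(abs(t)<40);p=np.stack([t[m],s[m]],1).astype(np.float32)
    print(n,'ears',m.sum(),np.percentile(t[m],[1,99]).round(1),np.percentile(s[m],[1,99]).round(1),np.median(Z[m]).round(1),cv2.minAreaRect(p))
    m=(Z>8)&(Z<16)&(abs(s)<70)&(t>-150)&(t<60);p=np.stack([t[m],s[m]],1).astype(np.float32); print('plate',cv2.minAreaRect(p))
    m=(Z>52)&(Z<67)&(abs(s)<12)&(t>-170)&(t<20); print('bar t',np.percentile(t[m],[.3,99.7]).round(1),'s',np.median(s[m&(t<-90)]).round(1),np.median(s[m&(t>-50)&(t<-20)]).round(1),np.median(Z[m]).round(1),np.median(Z[m&(t>-20)]).round(1))
im,d,P=snap('wrist','w7.png');w=cloud(P,d)
plan([555,-282,150],-1.36+np.pi/2)
for k in ['pin_mid','pin_tip','thick_mid','rack']: print(k,[(round(r['conf'],2),np.round(tow(P,r['at']),1)) for r in place_of('wrist',k)[:3]])
```

```text
w6 ears 557 [-15.1  14.6] [-25.8  24.7] 73.0 ((-0.28064632415771484, -0.5363311767578125), (50.86479949951172, 30.25497055053711), 89.9845962524414)
plate ((-47.68303680419922, -0.6376152038574219), (163.45928955078125, 89.82666015625), 0.08079789578914642)
bar t [-169.7   10.1] s 0.0 -1.0 59.8 63.2
s6 ears 138 [-14.2  15.2] [-26.3  25.8] 73.3 ((0.5428314208984375, -0.6950531005859375), (53.26087951660156, 29.667633056640625), 89.98487091064453)
plate ((-47.00177764892578, 10.348459243774414), (164.64190673828125, 71.46090698242188), 0.19482843577861786)
bar t [-169.1    9.8] s 4.5 4.5 59.6 61.5
clock 12.30 pos [ 536.  -239.   148.6] rot [-0.03 -0.   -1.   -0.17  0.99  0.01  0.98  0.17 -0.03] F [-0.1 -1.9 -0.2] gap 47.4
rotvec [-0.0377 -0.0317 -0.0056] shift(m, after rot) [-0.0014 -0.046   0.0095] joints [-0.47  0.45  1.45 -0.02  1.27 -0.64]
pin_mid [(0.89, array([ 556.9, -282.1,   46.5]))]
pin_tip [(0.56, array([ 571. , -341.6,   46.5])), (0.27, array([ 556.2, -282.6,   45.1]))]
thick_mid [(0.82, array([ 486.4, -298. ,   49.7]))]
rack [(0.72, array([ 520.9, -306.1,   -2.1]))]
```

View pics/w7.png

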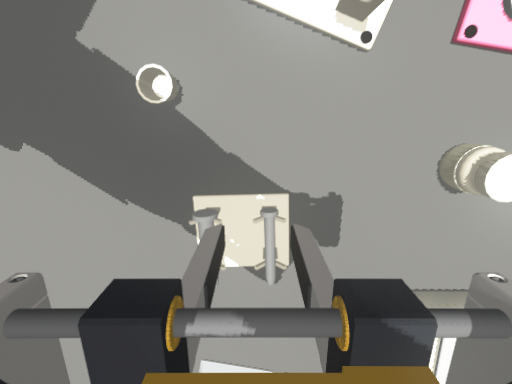

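Run:
```python
from h import *
im,d,P=load('w7.png');w=cloud(P,d);X,Y,Z=w[...,0],w[...,1],w[...,2]
u=np.array([np.cos(-1.36),np.sin(-1.36)]);v=np.array([-u[1],u[0]]);o=np.array([556.9,-282.1])
q=w[...,:2]-o;t=q@u;s=q@v
m=(abs(s)<14)&(Z>40)&(Z<62)&(t>-45)&(t<75)
for lo in range(-36,70,4):
    k=m&(t>=lo)&(t<lo+4)
    if k.sum(): print(lo,k.sum(),np.percentile(s[k],[2,50,98]).round(1),np.percentile(Z[k],[50,95]).round(1))
k=m&(Z>47)&(abs(s)<7)&(t>-18)&(t<30); c=np.polyfit(t[k],s[k],1); print(c)
print(np.sort(t[m])[:5],np.sort(t[m])[-5:])
plan([555,-282,150],-1.36+np.pi/2)
```

```text
-32 90 [-10.4  -1.7   7.3] [48.7 54.7]
-28 61 [-10.4  -0.8   8. ] [53.5 55.3]
-24 45 [-13.1  -1.9  12.4] [47.8 51.5]
-20 82 [-13.4   0.1  13.1] [48.7 51.2]
-16 34 [-6.5 -1.6  3.4] [49.7 51.4]
-12 37 [-6.6 -1.2  4.5] [50.1 51.2]
-8 37 [-6.7 -1.2  4.4] [49.7 51.1]
-4 35 [-6.8 -1.3  4.3] [49.7 51.4]
0 37 [-7.  -1.4  4.3] [50.  51.3]
4 37 [-7.1 -1.6  4.2] [49.9 52. ]
8 34 [-7.2 -2.2  4.1] [49.7 51.8]
12 38 [-7.4 -1.7  4. ] [49.8 51.3]
16 35 [-7.5 -1.9  3.9] [50.  51.1]
20 30 [-6.9 -0.8  3.8] [49.8 51.4]
24 31 [-6.5 -1.9  3.8] [49.7 51.3]
28 34 [-6.6 -1.   3.7] [50.  51.4]
32 26 [-6.8 -1.7  7.6] [49.6 51.4]
36 106 [-13.8   0.   13.6] [47.6 51.2]
40 36 [-7.  -0.7 11. ] [49.8 51.2]
44 30 [-7.1 -2.5  3.3] [49.8 51.2]
48 29 [-7.2 -1.4  3.3] [49.7 51.4]
52 28 [-7.3 -2.1  3.2] [49.9 51.5]
56 21 [-6.2 -1.6  2.7] [49.4 50.3]
60 8 [-5.  -1.7  1.7] [47.9 49.8]
[ 0.00263601 -1.55063692]
[-29.92577941 -29.92481811 -29.88054232 -29.81403092 -29.76327451] [61.43438957 61.56124167 61.9455227  62.12655165 63.12102021]
clock 12.50 pos [ 536.9 -236.3  150.1] rot [-0.03 -0.   -1.   -0.18  0.98  0.    0.98  0.18 -0.03] F [ 0.2 -0.4  0.6] gap 47.2
rotvec [-0.0346 -0.03   -0.0046] shift(m, after rot) [ 0.0001 -0.0485  0.0081] joints [-0.47  0.45  1.46 -0.02  1.27 -0.64]
```

Emit:
play_rows --motion '[-0.035,-0.03,-0.0046,0,0,0,0,0,0,0,0,-0.024,0.004,0,0,0,0,0,-0.018,0.003,0,0,0,0,0.02,0,0,0,0,0,0,0.02,0,0,0]'

```text
clock: 13.0
eef_pos: [556.0, -271.2, 113.2]
eef_rot: [-0.576, 1.563, -0.355]
wrist_force: [-0.4, -0.1, -0.7]
finger_gap: 47.2
```

Run:
```python
from h import *
plan([554.8,-279.0,28],-1.372+np.pi/2)
```

```text
clock 13.00 pos [ 556.  -271.2  113.2] rot [ 0.01 -0.   -1.   -0.22  0.98 -0.    0.98  0.22  0.01] F [-0.4 -0.1 -0.7] gap 47.2
rotvec [0.022  0.0064 0.0041] shift(m, after rot) [ 0.0852 -0.0074 -0.0027] joints [-0.51  0.53  1.42  0.    1.19 -0.73]
```

Emit:
play_rows --motion '[0.022,0.006,0.004,0,-0.0075,-0.0027,0,0,0,0,0.012,0,0,0,0,0,0,0.012,0,0,0]'

```text
clock: 13.3
eef_pos: [555.6, -277.4, 88.7]
eef_rot: [0.881, 1.571, 1.08]
wrist_force: [1.1, 0.1, -0.6]
finger_gap: 47.1
```

Run:
```python
from h import *
im,d,P=snap('wrist','w8.png');w=cloud(P,d);X,Y,Z=w[...,0],w[...,1],w[...,2]
u=np.array([np.cos(-1.36),np.sin(-1.36)]);v=np.array([-u[1],u[0]]);o=np.array([556.9,-282.1])
q=w[...,:2]-o;t=q@u;s=q@v
m=(abs(s)<14)&(Z>40)&(Z<62)&(t>-45)&(t<75)
for lo in range(-36,70,4):
    k=m&(t>=lo)&(t<lo+4)
    if k.sum(): print(lo,k.sum(),np.percentile(s[k],[2,50,98]).round(1),np.percentile(Z[k],[50,95]).round(1))
print(np.sort(t[m])[:5],np.sort(t[m])[-5:])
plan([554.8,-279.0,28],-1.372+np.pi/2)
```

```text
-32 127 [-10.2  -1.4   6.9] [49.1 54.7]
-28 105 [-10.6  -1.4   7.7] [53.6 55.3]
-24 77 [-13.   -0.7  13.5] [49.3 53.8]
-20 146 [-13.2   0.5  13.3] [48.4 51.4]
-16 66 [-6.7 -1.6  4.4] [49.7 51.5]
-12 58 [-6.8 -1.2  4.3] [50.  51.2]
-8 61 [-6.8 -0.9  4.3] [50.1 51.4]
-4 63 [-6.9 -0.9  4.3] [50.  51.5]
0 61 [-7.  -1.8  4.3] [50.1 51.6]
4 59 [-7.1 -1.   4.2] [49.9 51.5]
8 60 [-7.2 -1.9  4.2] [49.9 51.1]
12 56 [-7.3 -1.5  4.2] [50.1 51.6]
16 57 [-7.3 -1.2  4.2] [49.9 51.2]
20 58 [-7.5 -2.1  4.1] [49.7 51.3]
24 57 [-7.5 -1.3  4.1] [49.9 51.5]
28 53 [-7.6 -1.3  4.1] [49.9 51.2]
32 58 [-10.1  -1.3   4.9] [49.9 51.3]
36 165 [-13.7   1.3  13.7] [47.7 51.3]
40 61 [-12.1  -1.4  11.7] [49.9 51.5]
44 51 [-7.  -1.5  4. ] [49.8 51.2]
48 49 [-7.  -1.5  4. ] [49.9 51.4]
52 44 [-7.1 -1.6  3.9] [50.1 51.5]
56 32 [-6.2 -2.1  2.4] [49.3 50.4]
60 16 [-5.1 -1.7  1.7] [48.6 49.7]
[-29.7174901  -29.69873909 -29.68979183 -29.60267693 -29.59322571] [61.65420907 61.88970409 62.04488541 62.59619813 62.6828947 ]
clock 13.35 pos [ 555.  -277.2   86.8] rot [-0.    0.   -1.   -0.2   0.98  0.    0.98  0.2  -0.  ] F [-1.6 -0.  -2.1] gap 47.1
rotvec [ 0.0007 -0.0015 -0.0017] shift(m, after rot) [ 0.0588 -0.0018 -0.0006] joints [-0.52  0.57  1.42  0.    1.15 -0.72]
```

View pics/w8.png

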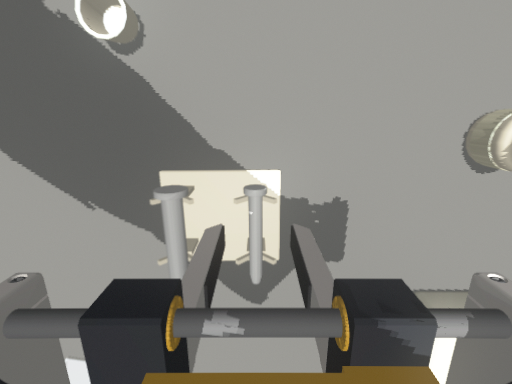

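Emit:
play_rows --motion '[0,-0.0015,-0.0015,0.02,-0.002,-0.0006,0,0,0,0,0.02,0,0,0,0,0,0,0.012,0,0,0,0,0,0,0.005,0,0,0,0,0,0,0.002,0,0,0]'

```text
clock: 13.85
eef_pos: [555.7, -278.7, 26.7]
eef_rot: [-0.631, 1.569, -0.431]
wrist_force: [1.2, -0.4, -0.5]
finger_gap: 47.3
```

Run:
```python
from h import *
plan([554.8,-279.0,28],-1.372+np.pi/2)
```

```text
clock 13.85 pos [ 555.7 -278.7   26.7] rot [ 0.   -0.   -1.   -0.2   0.98 -0.    0.98  0.2   0.  ] F [ 1.2 -0.4 -0.5] gap 47.3
rotvec [0.0018 0.0017 0.0012] shift(m, after rot) [-0.0013 -0.0001 -0.0009] joints [-0.52  0.65  1.46  0.    1.04 -0.72]
```

Emit:
play_rows --motion '[0.002,0,0,0,0,-0.001,0,0,0,0,0,0,0,1,0,0,0,0,0,0,1,0,0,0,0,0,0,1,0,0,0,0,0,0,1,0,0,0,0,0,0,1,0,0,0,0,0,0,1]' --newtons 30

```text
clock: 14.55
eef_pos: [554.3, -279.8, 29.5]
eef_rot: [-1.162, 1.568, -0.963]
wrist_force: [-0.3, 0.2, 1.2]
finger_gap: 11.1
```

Emit:
play_rows --motion '[0,0,0,-0.01,0,0,1,0,0,0,-0.02,0,0,1,0,0,0,-0.03,0,0,1,0,0,0,-0.02,0,0,1,0,0,0,0,0,0,1]'

```text
clock: 15.05
eef_pos: [554.4, -279.3, 114.1]
eef_rot: [-0.948, 1.568, -0.75]
wrist_force: [-0.8, -0.1, -0.9]
finger_gap: 10.8
```

Run:
```python
from h import *
yw=-.193;a=np.array([np.cos(yw),np.sin(yw)]);b=np.array([-a[1],a[0]]);h=np.array([595.8,-24.6])
# grip point 20.5 from head; tip 65.5 ahead of grip, tip along -b. Start with tip 20 mm outside ear: tip s=45.5 -> grip s=111
g=h+111*b; print(g)
plan([g[0],g[1],105],yw)
im,d,P=snap('wrist','w9.png')
```

```text
[617.09024993  84.33908967]
clock 15.05 pos [ 554.4 -279.3  114.1] rot [ 0.   -0.   -1.   -0.2   0.98 -0.    0.98  0.2   0.  ] F [-0.8 -0.1 -0.9] gap 10.8
rotvec [0.3916 0.0023 0.0021] shift(m, after rot) [ 0.0091  0.3689 -0.0082] joints [-0.53  0.54  1.41 -0.    1.2  -0.72]
```

View pics/w9.png

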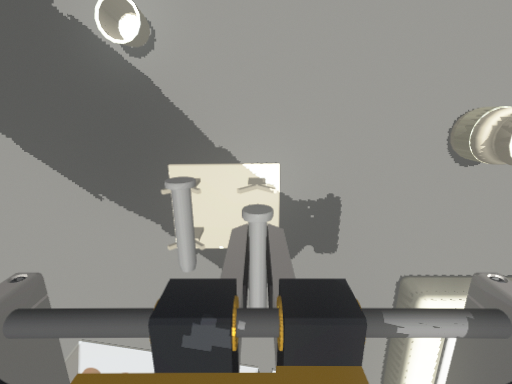

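Emit:
play_rows --motion '[0.13,0,0,0,0,0,1,0.13,0,0,0,0,0,1,0.13,0,0,0,0,0,1,0,0,0,0,0.03,-0.001,1,0,0,0,0,0.04,-0.001,1,0,0,0,0,0.04,-0.001,1,0,0,0,0,0.04,-0.001,1,0,0,0,0,0.04,-0.001,1,0,0,0,0,0.04,-0.001,1,0,0,0,0,0.04,-0.001,1,0,0,0,0,0.03,-0.001,1,0,0,0,0,0.03,-0.001,1,0,0,0,0,0.02,0,1,0,0,0,0,0.0,0,1]'

```text
clock: 16.5
eef_pos: [612.5, 80.4, 93.5]
eef_rot: [-3.14, 1.55, 2.933]
wrist_force: [-0.4, -0.9, -1.1]
finger_gap: 10.8
```

Run:
```python
from h import *
plan([617.1,84.3,105],-.193)
```

```text
clock 16.50 pos [612.5  80.4  93.5] rot [-0.02  0.   -1.    0.21  0.98 -0.    0.98 -0.21 -0.02] F [-0.4 -0.9 -1.1] gap 10.8
rotvec [-0.0173 -0.0209 -0.0001] shift(m, after rot) [-0.0115  0.0047  0.0037] joints [0.07 0.57 1.41 0.01 1.18 0.28]
```

Emit:
play_rows --motion '[-0.017,-0.021,0,0.01,0.0047,0.0037,1,0,0,0,0.005,0,0,1,0,0,0,0,0,0,1,0,0,0,0,0,0,1]'

```text
clock: 16.9
eef_pos: [615.3, 82.6, 74.7]
eef_rot: [-2.852, 1.566, -3.046]
wrist_force: [0.8, 0.1, 0.1]
finger_gap: 11.3
```

Run:
```python
from h import *
plan([617.1,84.3,59-17],-.193)
for n in ['side','top','wrist']:
    im,d,P=snap(n,n+'10.png')
    for k in ['pin_mid','pin_tip','hinge','lever_eye']: print(n,k,[(round(r['conf'],2),np.round(tow(P,r['at']),1)) for r in place_of(n,k)[:3]])
    if n!='wrist': cv2.imwrite('pics/z%s10.png'%n,cv2.resize(im[130:290,150:350],None,fx=3,fy=3))
```

```text
clock 16.90 pos [615.3  82.6  74.7] rot [-0.   -0.   -1.    0.19  0.98 -0.    0.98 -0.19 -0.  ] F [0.8 0.1 0.1] gap 11.3
rotvec [-0.0009 -0.0046  0.0014] shift(m, after rot) [0.0327 0.002  0.0014] joints [ 0.07  0.59  1.43 -0.    1.13  0.27]
side pin_mid [(0.48, array([615.2,  77.1,  93. ]))]
side pin_tip [(0.52, array([606.2,  17.5,  94.7]))]
side hinge [(0.78, array([597.1, -22.7,  55.5])), (0.69, array([293.6, 245.6,  61.1])), (0.67, array([831.4,  -4.3,  52.3]))]
side lever_eye []
top pin_mid []
top pin_tip [(0.58, array([605.5,  20.4,  90.3]))]
top hinge [(0.67, array([831.2,  -4.8,  58.6])), (0.46, array([514.5,  -6.8,  10. ]))]
top lever_eye [(0.63, array([591.5, -24.7,  54.6]))]
wrist pin_mid [(0.66, array([616.8,  78.1,  91. ]))]
wrist pin_tip []
wrist hinge [(0.66, array([595.9, -22. ,  56.3]))]
wrist lever_eye [(0.57, array([594.5, -27.3,  52.8])), (0.41, array([754.2, 140.4,  42.4]))]
```

View pics/zside10.png

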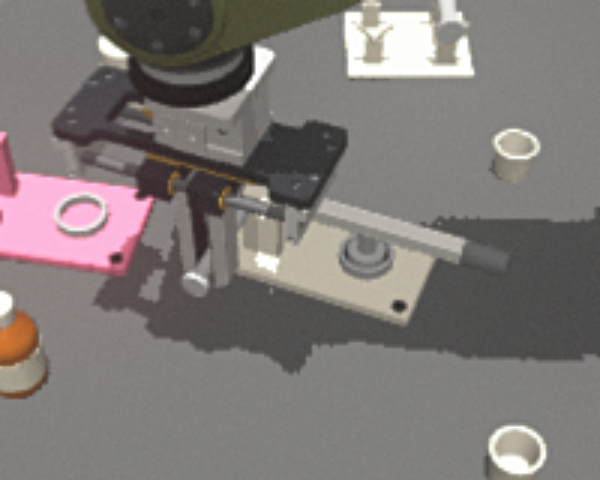

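View pics/wrist10.png

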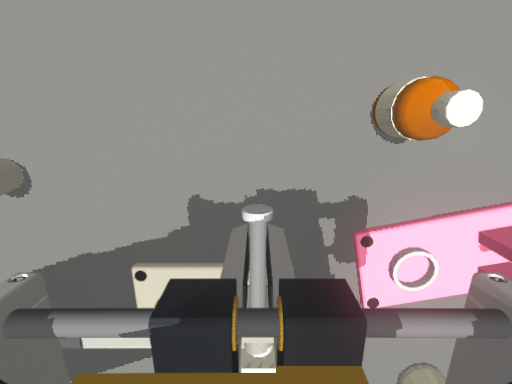

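View pics/ztop10.png

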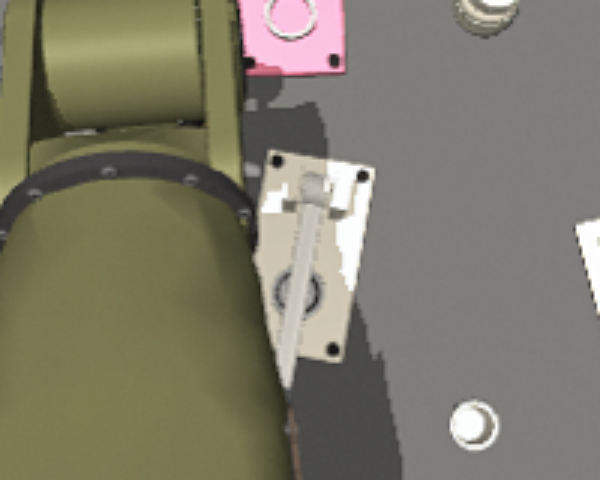

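Run:
```python
from h import *
yw=-.193;a=np.array([np.cos(yw),np.sin(yw)]);b=np.array([-a[1],a[0]]);h=np.array([595.8,-24.6])
for n in ['wrist10','side10','top10']:
    im,d,P=load(n+'.png');w=cloud(P,d);q=w[...,:2]-h;t=q@a;s=q@b;Z=w[...,2]
    m=(abs(t)<14)&(Z>82)&(Z<112)&(s>30)&(s<150)
    print(n)
    for lo in range(36,150,6):
        k=m&(s>=lo)&(s<lo+6)
        if k.sum()>2: print(lo,k.sum(),np.percentile(t[k],[3,50,97]).round(1),np.percentile(Z[k],[3,50,90,97]).round(1))
    if m.sum(): print('s range',np.sort(s[m])[:4],np.sort(s[m])[-4:])
    p=(np.array([615.3,82.6])-h); print('tcp t,s',p@a,p@b)
```

```text
wrist10
60 12 [-5.6  4.5  5.6] [89.9 92.9 94.2 94.3]
66 113 [-5.6 -0.   5.6] [90.7 95.2 96.6 96.7]
72 140 [-6.3 -0.7  5.5] [90.  95.4 96.8 97.1]
78 132 [-6.2 -0.   5.4] [91.  95.4 96.7 96.9]
84 138 [-6.2 -0.7  5.4] [91.  95.6 96.8 97.1]
90 137 [-6.1 -0.7  5.3] [91.  95.7 96.8 97.3]
96 135 [-5.4 -0.7  4.6] [93.  95.7 96.9 97.1]
102 154 [-5.9 -0.4  5.1] [93.3 95.8 96.8 97.1]
108 154 [-5.9 -0.7  5.1] [93.4 95.6 96.8 97.1]
114 739 [-13.4   0.5  13.3] [ 83.7  96.6 109.2 111.1]
120 159 [-5.8 -0.7  5. ] [92.2 95.7 96.9 97.4]
126 134 [-8.2 -0.4  7.3] [ 92.7  96.4 100.2 100.9]
132 451 [-9.4 -0.7  8.5] [ 84.1  95.9 100.3 101.1]
s range [62.09699691 63.40751816 64.12795145 64.39289862] [136.76214797 136.7792031  136.83337922 136.85545174]
tcp t,s -1.4234463391173353 108.94982239783437
side10
42 4 [-3.7 -0.6  2. ] [91.6 93.6 94.3 94.3]
54 3 [-6.  -5.7 -3.8] [91.2 93.2 93.3 93.3]
60 6 [-6.5 -4.6 -1. ] [90.9 94.9 95.8 95.8]
66 8 [-6.3 -4.8 -2.6] [90.2 93.6 95.5 96.6]
102 11 [2.3 5.3 5.8] [ 94.3 102.  110.6 111.5]
108 13 [0.8 5.3 6.3] [ 93.3  98.6 108.7 109.7]
114 79 [-13.4   2.8  13.4] [ 83.3  97.2 108.7 110.8]
120 18 [-8.9 -2.5  8.4] [ 90.4  95.4  97.9 101.2]
126 11 [-9.6 -3.6  7.3] [ 88.6  95.1 100.  100.8]
132 53 [-8.9 -0.7  7.4] [ 83.1  94.6  99.9 100.6]
s range [43.91324019 44.27267211 44.32955828 46.22193386] [136.79291218 136.85350826 137.03305523 137.07059204]
tcp t,s -1.4234463391173353 108.94982239783437
top10
42 4 [-4.8 -1.9  1. ] [87.6 94.  95.8 96.2]
48 12 [-6.  -2.4  2.9] [92.6 93.8 95.5 95.7]
54 8 [-5.9 -1.1  2.6] [92.6 95.  96.8 97.4]
s range [45.79481116 46.79196858 47.22630329 47.49827612] [56.09109655 56.33512987 56.9253645  57.19583263]
tcp t,s -1.4234463391173353 108.94982239783437
```

```bash
cat >> h.py <<'E'
YW=-.193;A=np.array([np.cos(YW),np.sin(YW)]);B=np.array([-A[1],A[0]]);H=np.array([595.8,-24.6])
def pin(ts,tz,th,t=-1.0,L=64.05,up=16.4):
    S=ts+L*np.cos(th)+up*np.sin(th); Z=tz+L*np.sin(th)-up*np.cos(th)
    g=H+t*A+S*B
    p,R,s=cur(); y=R.as_matrix()[:,1]; x=R.as_matrix()[:,0]
    tip=p-L*y-up*x; q=tip[:2]-H
    print('tip now: t %.1f s %.1f z %.1f  pitch %.3f yawerr %.3f'%(q@A,q@B,tip[2],np.arcsin(y[2]),np.arctan2(y[:2]@A,y[:2]@B)), 'F along b %.1f a %.1f z %.1f'%(s['wrist_force'][:2]@B,s['wrist_force'][:2]@A,s['wrist_force'][2]),'M',np.round(s['moment'],2))
    plan([g[0],g[1],Z],YW,nose=th)
E
python3 - <<'E'
from h import *
pin(33,61.3,0.2)
E
```

```text
tip now: t -1.2 s 45.7 z 91.5  pitch -0.001 yawerr -0.000 F along b 0.6 a 0.8 z -1.2 M [-0.13  0.12 -0.  ]
clock 17.65 pos [615.6  83.3  75. ] rot [-0.   -0.   -1.    0.19  0.98 -0.    0.98 -0.19 -0.  ] F [ 0.9  0.4 -1.2] gap 11.1
rotvec [-2.000e-04 -3.600e-03  2.011e-01] shift(m, after rot) [ 0.0146 -0.0139  0.0003] joints [ 0.08  0.59  1.43 -0.    1.13  0.27]
```

Emit:
play_rows --motion '[0,-0.0035,0.1,0,0,0,1,0,0,0.1,0,0,0,1,0,0,0,0.012,-0.005,0,1,0,0,0,0.0,0.0,0,1,0,0,0,0.0,0.0,0,1]'

```text
clock: 18.15
eef_pos: [615.2, 81.3, 61.0]
eef_rot: [1.568, 1.371, 1.376]
wrist_force: [0.3, 0.7, -1.3]
finger_gap: 10.8
```

Run:
```python
from h import *
pin(33,61.3,0.2)
im,d,P=snap('side','s11.png'); cv2.imwrite('pics/zs11.png',cv2.resize(im[150:270,190:310],None,fx=5,fy=5))
pin(33,61.3,0.2)
```

```text
tip now: t -1.2 s 41.6 z 64.4  pitch 0.200 yawerr -0.001 F along b 0.8 a 0.2 z -1.3 M [-0.14  0.04 -0.02]
clock 18.15 pos [615.2  81.3  61. ] rot [ 0.04  0.19 -0.98  0.19  0.96  0.2   0.98 -0.19  0.  ] F [ 0.3  0.7 -1.3] gap 10.8
rotvec [ 0.0009  0.0003 -0.0001] shift(m, after rot) [ 0.0013 -0.0091  0.0003] joints [-0.01  0.58  1.49  0.23  1.05  0.07]
tip now: t -1.5 s 41.8 z 64.1  pitch 0.200 yawerr -0.001 F along b 0.4 a 0.3 z -1.4 M [-0.15  0.15 -0.04]
clock 18.20 pos [615.   81.5  60.8] rot [ 0.04  0.2  -0.98  0.19  0.96  0.2   0.98 -0.19  0.  ] F [ 0.4  0.3 -1.4] gap 11.0
rotvec [ 0.0012 -0.0002 -0.0001] shift(m, after rot) [ 0.0011 -0.0092  0.0005] joints [-0.01  0.58  1.49  0.23  1.05  0.07]
```

View pics/zs11.png

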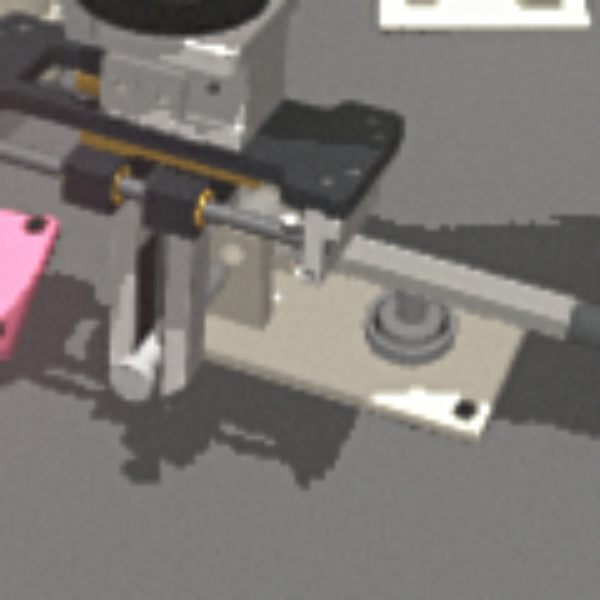

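Emit:
play_rows --motion '[0,0,0,0.001,-0.005,0.0005,1,0,0,0,0,-0.005,0,1,0,0,0,0,-0.003,0,1,0,0,0,0,-0.002,0,1]'

```text
clock: 18.6
eef_pos: [612.7, 67.4, 56.8]
eef_rot: [1.568, 1.373, 1.379]
wrist_force: [0.8, -0.7, -0.9]
finger_gap: 11.1
```

Run:
```python
from h import *
pin(21,58.8,0.2)
```

```text
tip now: t -0.8 s 27.5 z 60.3  pitch 0.198 yawerr -0.004 F along b -0.6 a 0.9 z -0.9 M [-0.18  0.07  0.03]
clock 18.60 pos [612.7  67.4  56.8] rot [ 0.04  0.19 -0.98  0.18  0.96  0.2   0.98 -0.19  0.  ] F [ 0.8 -0.7 -0.9] gap 11.1
rotvec [ 0.0039 -0.0003  0.0024] shift(m, after rot) [-0.     -0.0067  0.    ] joints [-0.04  0.58  1.5   0.23  1.04  0.04]
```

Emit:
play_rows --motion '[0.004,0,0.002,0,-0.003,0,1,0,0,0,0,-0.0025,0,1,0,0,0,0,-0.002,0,1]'

```text
clock: 18.9
eef_pos: [611.3, 59.5, 55.4]
eef_rot: [1.572, 1.371, 1.378]
wrist_force: [-0.4, 0.3, -1.1]
finger_gap: 10.9
```

Run:
```python
from h import *
pin(14,57.4,0.2)
```

```text
tip now: t -1.0 s 19.4 z 58.7  pitch 0.200 yawerr 0.001 F along b 0.3 a -0.5 z -1.1 M [-0.2   0.03 -0.02]
clock 18.90 pos [611.3  59.5  55.4] rot [ 0.04  0.19 -0.98  0.19  0.96  0.2   0.98 -0.19 -0.  ] F [-0.4  0.3 -1.1] gap 10.9
rotvec [-0.0007 -0.      0.0003] shift(m, after rot) [ 0.0002 -0.0056 -0.0001] joints [-0.05  0.58  1.51  0.23  1.04  0.03]
```

Emit:
play_rows --motion '[0,0,0,0,-0.002,0,1,0,0,0,0,-0.002,0,1]'

```text
clock: 19.1
eef_pos: [610.5, 55.2, 54.6]
eef_rot: [1.571, 1.371, 1.377]
wrist_force: [0.8, 0.3, -1.1]
finger_gap: 11.1
```

Run:
```python
from h import *
im,d,P=snap('side','s12.png'); cv2.imwrite('pics/zs12.png',cv2.resize(im[150:270,190:310],None,fx=5,fy=5))
pin(10,56.6,0.2)
```

```text
tip now: t -0.9 s 14.9 z 57.9  pitch 0.200 yawerr 0.001 F along b -0.1 a -0.3 z -1.2 M [-0.21  0.05 -0.03]
clock 19.15 pos [610.4  55.   54.5] rot [ 0.04  0.19 -0.98  0.19  0.96  0.2   0.98 -0.19 -0.  ] F [-0.3 -0.  -1.2] gap 11.0
rotvec [-0.0009  0.0001  0.0004] shift(m, after rot) [ 0.0003 -0.005  -0.0001] joints [-0.06  0.57  1.51  0.23  1.04  0.02]
```

View pics/zs12.png

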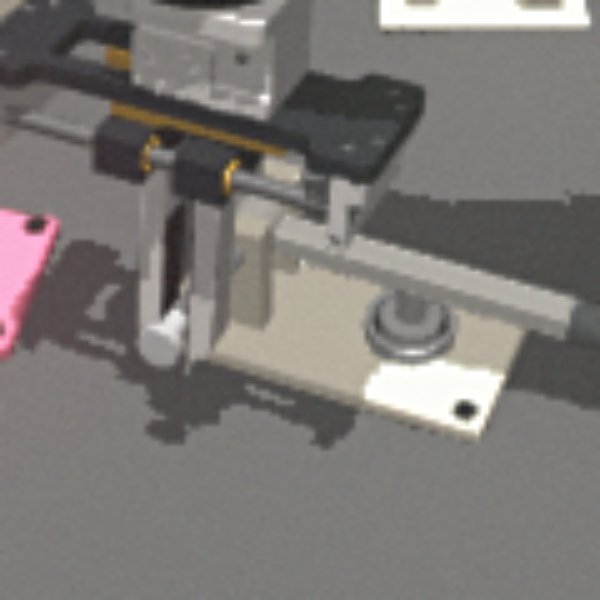

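Emit:
play_rows --motion '[0,0,0,0.0003,-0.002,0,1,0,0,0,0,-0.0015,0,1]'

```text
clock: 19.35
eef_pos: [609.8, 51.5, 53.5]
eef_rot: [1.571, 1.371, 1.377]
wrist_force: [-0.1, 0.9, -0.5]
finger_gap: 11.2
```

Run:
```python
from h import *
pin(10,56.6,0.2)
```

```text
tip now: t -0.9 s 11.3 z 56.8  pitch 0.200 yawerr 0.001 F along b 0.9 a -0.3 z -0.5 M [-0.2   0.05  0.04]
clock 19.35 pos [609.8  51.5  53.5] rot [ 0.04  0.19 -0.98  0.19  0.96  0.2   0.98 -0.19  0.  ] F [-0.1  0.9 -0.5] gap 11.2
rotvec [-0.0008  0.0002  0.0004] shift(m, after rot) [-0.     -0.0013 -0.0001] joints [-0.06  0.58  1.52  0.23  1.03  0.01]
```

Emit:
play_rows --motion '[0,0,0,0,-0.0015,0,1,0,0,0,0,-0.001,0,1]'

```text
clock: 19.55
eef_pos: [609.5, 48.9, 53.1]
eef_rot: [1.568, 1.371, 1.374]
wrist_force: [0.7, 0.5, -0.1]
finger_gap: 10.6
```

Run:
```python
from h import *
pin(7,56.,0.2)
```

```text
tip now: t -0.7 s 8.7 z 56.5  pitch 0.200 yawerr 0.001 F along b 0.6 a 0.6 z -0.1 M [-0.06 -0.04 -0.02]
clock 19.55 pos [609.5  48.9  53.1] rot [ 0.04  0.19 -0.98  0.19  0.96  0.2   0.98 -0.19  0.  ] F [ 0.7  0.5 -0.1] gap 10.6
rotvec [-0.0007  0.0007  0.0002] shift(m, after rot) [ 0.0001 -0.0018 -0.0003] joints [-0.07  0.57  1.52  0.23  1.03  0.01]
```

Emit:
play_rows --motion '[0,0,0,0,-0.0015,0,1,0,0,0,0,-0.001,0,1]'

```text
clock: 19.75
eef_pos: [609.2, 46.5, 52.8]
eef_rot: [1.565, 1.371, 1.372]
wrist_force: [1.2, 0.6, 0.2]
finger_gap: 10.7
```

Run:
```python
from h import *
pin(4,56.,0.18)
```

```text
tip now: t -0.6 s 6.3 z 56.1  pitch 0.200 yawerr 0.000 F along b 0.8 a 1.0 z 0.2 M [ 0.07 -0.11 -0.02]
clock 19.75 pos [609.2  46.5  52.8] rot [ 0.04  0.19 -0.98  0.19  0.96  0.2   0.98 -0.19  0.  ] F [1.2 0.6 0.2] gap 10.7
rotvec [-0.0005  0.0012 -0.0201] shift(m, after rot) [ 0.001  -0.0026 -0.0005] joints [-0.07  0.57  1.52  0.23  1.03  0.  ]
```

Run:
```python
from h import *
pin(2,56.3,0.15)
```

```text
tip now: t -0.6 s 6.3 z 56.1  pitch 0.200 yawerr 0.000 F along b 0.8 a 1.0 z 0.2 M [ 0.07 -0.11 -0.02]
clock 19.75 pos [609.2  46.5  52.8] rot [ 0.04  0.19 -0.98  0.19  0.96  0.2   0.98 -0.19  0.  ] F [1.2 0.6 0.2] gap 10.7
rotvec [-0.0005  0.0012 -0.0501] shift(m, after rot) [ 0.0024 -0.005  -0.0005] joints [-0.07  0.57  1.52  0.23  1.03  0.  ]
```

Emit:
play_rows --motion '[0,0,-0.017,0.0008,-0.0017,-0.0002,1,0,0,-0.017,0.0008,-0.0017,-0.0002,1,0,0,-0.016,0.0008,-0.0017,-0.0001,1]'

```text
clock: 20.05
eef_pos: [607.9, 41.5, 49.4]
eef_rot: [1.56, 1.424, 1.366]
wrist_force: [0.7, 0.7, -0.1]
finger_gap: 10.8
```

Run:
```python
from h import *
pin(-3,56.7,0.1)
im,d,P=snap('side','s13.png'); cv2.imwrite('pics/zs13.png',cv2.resize(im[150:270,190:310],None,fx=5,fy=5))
```

```text
tip now: t -0.9 s 1.5 z 56.3  pitch 0.147 yawerr 0.001 F along b 0.8 a 0.5 z -0.1 M [-0.03 -0.13  0.01]
clock 20.05 pos [607.9  41.5  49.4] rot [ 0.03  0.14 -0.99  0.19  0.97  0.15  0.98 -0.19  0.  ] F [ 0.7  0.7 -0.1] gap 10.8
rotvec [-0.0009  0.0017 -0.0465] shift(m, after rot) [ 0.0021 -0.0051 -0.0001] joints [-0.06  0.58  1.52  0.17  1.03  0.05]
```

View pics/zs13.png

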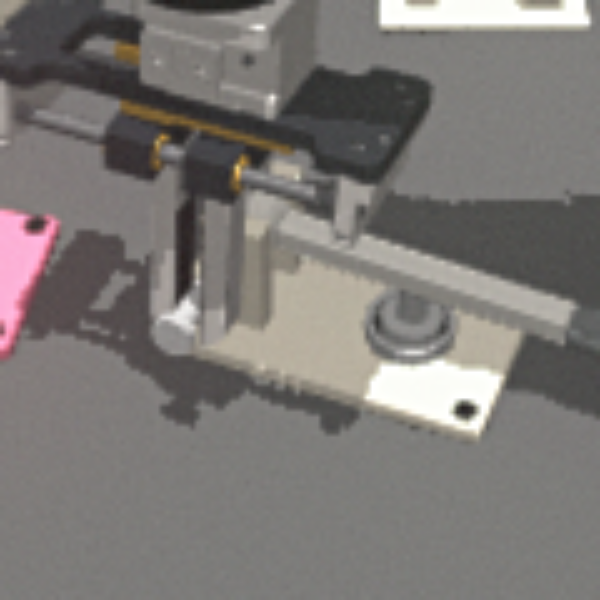

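Emit:
play_rows --motion '[0,0,-0.016,0.0007,-0.0017,0,1,0,0,-0.016,0.0007,-0.0017,0,1,0,0,-0.015,0.0007,-0.0016,0,1]'

```text
clock: 20.4
eef_pos: [606.8, 36.6, 46.3]
eef_rot: [1.555, 1.476, 1.361]
wrist_force: [0.5, 0.4, -0.8]
finger_gap: 10.9
```

Run:
```python
from h import *
pin(-8,57.6,0.05)
```

```text
tip now: t -1.0 s -3.1 z 56.6  pitch 0.095 yawerr 0.001 F along b 0.5 a 0.4 z -0.8 M [ 0.01 -0.03 -0.02]
clock 20.40 pos [606.8  36.6  46.3] rot [ 0.02  0.09 -1.    0.19  0.98  0.09  0.98 -0.19  0.  ] F [ 0.5  0.4 -0.8] gap 10.9
rotvec [-0.0006  0.0016 -0.0445] shift(m, after rot) [ 0.0016 -0.0055 -0.0001] joints [-0.04  0.58  1.51  0.11  1.03  0.1 ]
```

Emit:
play_rows --motion '[0,0,-0.015,0.0005,-0.0018,0,1,0,0,-0.015,0.0005,-0.0018,0,1,0,0,-0.015,0.0005,-0.0018,0,1]'

```text
clock: 20.7
eef_pos: [605.6, 31.1, 44.1]
eef_rot: [1.541, 1.525, 1.348]
wrist_force: [1.0, 1.2, -0.9]
finger_gap: 10.9
```

Run:
```python
from h import *
pin(-13,58.4,0.02)
```

```text
tip now: t -1.1 s -8.2 z 57.6  pitch 0.045 yawerr 0.001 F along b 1.4 a 0.7 z -0.9 M [ 0.09 -0.1  -0.01]
clock 20.70 pos [605.6  31.1  44.1] rot [ 0.01  0.04 -1.    0.19  0.98  0.05  0.98 -0.19  0.  ] F [ 1.   1.2 -0.9] gap 10.9
rotvec [-0.0005  0.0014 -0.0254] shift(m, after rot) [ 0.0007 -0.0052  0.    ] joints [-0.03  0.59  1.51  0.05  1.04  0.14]
```

Emit:
play_rows --motion '[0,0,-0.012,0.0003,-0.0018,0,1,0,0,-0.012,0.0002,-0.0018,0,1,0,0,0,0,-0.0015,0,1]'

```text
clock: 21.0
eef_pos: [604.6, 26.0, 43.2]
eef_rot: [1.499, 1.552, 1.306]
wrist_force: [1.1, 0.8, -1.8]
finger_gap: 11.0
```

Run:
```python
from h import *
pin(-18,58.8,0.0)
im,d,P=snap('side','s14.png'); cv2.imwrite('pics/zs14.png',cv2.resize(im[150:270,190:310],None,fx=5,fy=5))
```

```text
tip now: t -1.1 s -12.9 z 58.4  pitch 0.019 yawerr 0.000 F along b 1.0 a 1.0 z -1.8 M [ 0.13 -0.17 -0.02]
clock 21.00 pos [604.6  26.   43.2] rot [ 0.    0.02 -1.    0.19  0.98  0.02  0.98 -0.19  0.  ] F [ 1.1  0.8 -1.8] gap 11.0
rotvec [-0.0002  0.0013 -0.0186] shift(m, after rot) [ 0.0008 -0.0054  0.0001] joints [-0.03  0.59  1.51  0.02  1.04  0.16]
```

View pics/zs14.png

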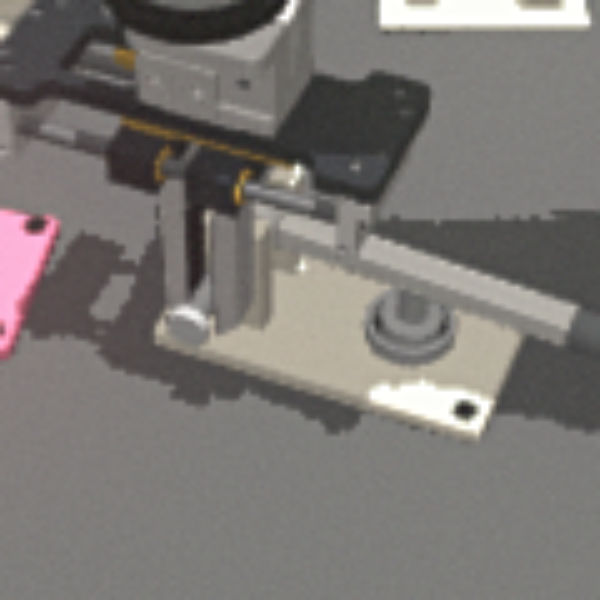

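Emit:
play_rows --motion '[0,0,-0.01,0.0004,-0.0018,0,1,0,0,-0.008,0.0003,-0.0018,0,1,0,0,0,0,-0.0018,0,1]'

```text
clock: 21.35
eef_pos: [603.5, 20.0, 42.5]
eef_rot: [-0.194, 1.569, -0.387]
wrist_force: [1.6, 0.4, -0.8]
finger_gap: 11.0
```

Run:
```python
from h import *
pin(-25,58.8,0.0)
```

```text
tip now: t -1.0 s -18.7 z 58.9  pitch -0.000 yawerr 0.001 F along b 0.7 a 1.5 z -0.8 M [ 0.15 -0.11  0.03]
clock 21.35 pos [603.5  20.   42.5] rot [ 0.   -0.   -1.    0.19  0.98 -0.    0.98 -0.19  0.  ] F [ 1.6  0.4 -0.8] gap 11.0
rotvec [-0.0006  0.0015  0.0003] shift(m, after rot) [ 0.0001 -0.0062 -0.    ] joints [-0.03  0.59  1.51 -0.    1.04  0.17]
```

Emit:
play_rows --motion '[0,0,0,0,-0.002,0,1,0,0,0,0,-0.002,0,1,0,0,0,0,-0.002,0,1,0,0,0,0,-0.001,0,1]'

```text
clock: 21.75
eef_pos: [602.0, 12.3, 42.5]
eef_rot: [-0.108, 1.569, -0.302]
wrist_force: [1.2, 1.7, -0.6]
finger_gap: 10.8
```

Run:
```python
from h import *
pin(-29,58.8,0.0)
im,d,P=snap('side','s15.png'); cv2.imwrite('pics/zs15.png',cv2.resize(im[150:270,190:310],None,fx=5,fy=5))
```

```text
tip now: t -1.1 s -26.6 z 58.9  pitch -0.000 yawerr 0.001 F along b 1.9 a 0.8 z -0.6 M [ 0.13 -0.2   0.  ]
clock 21.75 pos [602.   12.3  42.5] rot [ 0.   -0.   -1.    0.19  0.98 -0.    0.98 -0.19  0.  ] F [ 1.2  1.7 -0.6] gap 10.8
rotvec [-0.0009  0.0014  0.0002] shift(m, after rot) [ 0.0001 -0.0024 -0.    ] joints [-0.04  0.59  1.51 -0.    1.04  0.15]
```

View pics/zs15.png

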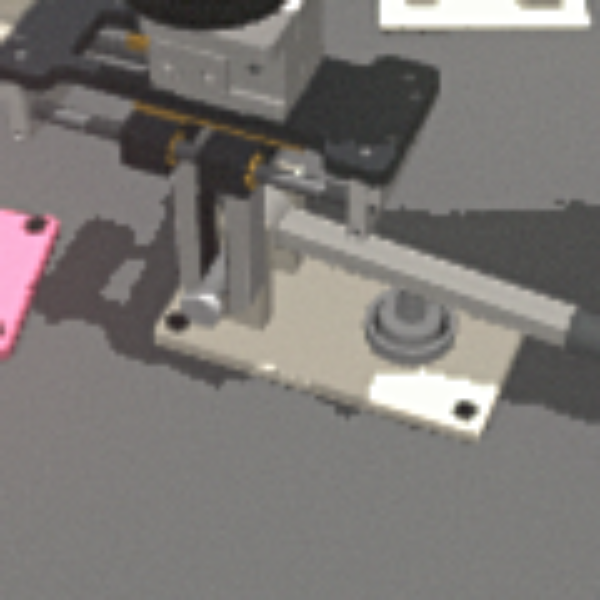

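Emit:
play_rows --motion '[0,0,0,0,-0.0015,0,1,0,0,0,0,-0.001,0,1,0,0,0,0,0,0,0.6,0,0,0,0,0,0,0,0,0,0,0,0,0,0,0,0,0,0,0,0,0,0,0,0,0,0.015,0,0,0,0,0,0,0.02,0,0,0,0,0,0,0.012,0,0,0,0,0,0,0,0,0]'

```text
clock: 22.8
eef_pos: [611.0, 59.1, 42.7]
eef_rot: [-0.31, 1.57, -0.504]
wrist_force: [-0.4, 0.1, -0.0]
finger_gap: 47.1
```

Run:
```python
from h import *
def S():
    p,R,s=cur(); q=p[:2]-H; print('tcp t,s',q@A,q@B,p[2],s['finger_gap'])
S()
im,d,P=snap('side','s16.png'); cv2.imwrite('pics/zs16.png',cv2.resize(im[150:270,190:310],None,fx=5,fy=5))
im,d,P=snap('wrist','w16.png')
w=cloud(P,d);q=w[...,:2]-H;t=q@A;s=q@B;Z=w[...,2]
m=(abs(t)<9)&(Z>48)&(Z<73)&(s>27)&(s<110); print('head outer s',np.sort(s[m])[-8:])
S()
```

```text
tcp t,s -1.155167225217848 85.10159245370825 42.70991466556705 47.11511431871727
head outer s [62.38812367 62.42017749 62.42118696 62.45398828 62.50790841 62.52001953
 62.59117369 62.6733411 ]
tcp t,s -1.122702740222586 83.6640940022982 42.629917478871015 46.686806705529335
```

View pics/zs16.png

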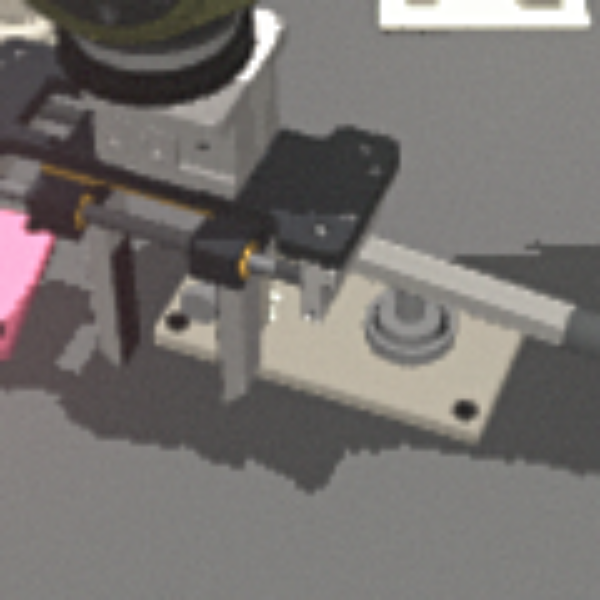

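View pics/w16.png

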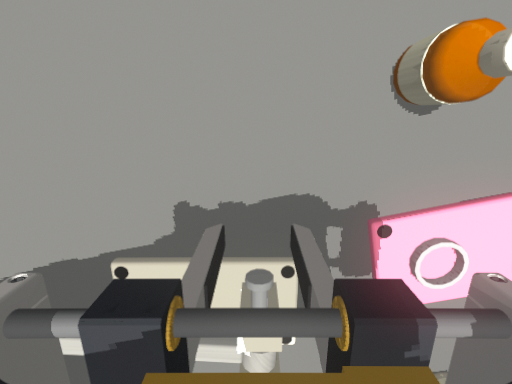

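Emit:
play_rows --motion '[0,0,0,0,0,0,1,0,0,0,0,0,0,1,0,0,0,0,0,0,1,0,0,0,0,0,0,1,0,0,0,0,0,0,1,0,0,0,0,0,0,1,0,0,0,0,-0.004,0,1,0,0,0,0,-0.004,0,1,0,0,0,0,-0.003,0,1]'

```text
clock: 23.8
eef_pos: [608.3, 44.2, 42.7]
eef_rot: [-0.802, 1.57, -1.0]
wrist_force: [0.9, 0.3, -0.1]
finger_gap: 0.5
```

```bash
cat >> h.py <<'E'
def S():
    p,R,s=cur(); q=p[:2]-H; F=s['wrist_force']; print('tcp t %.1f s %.1f z %.1f gap %.1f'%(q@A,q@B,p[2],s['finger_gap']),'F b %.1f a %.1f z %.1f'%(F[:2]@B,F[:2]@A,F[2]))
E
python3 -c "
from h import *
S();plan([602,12,42.6],YW)"
```

```text
tcp t -0.9 s 69.9 z 42.7 gap 0.5 F b 0.5 a 0.9 z -0.1
clock 23.80 pos [608.3  44.2  42.7] rot [ 0.   -0.   -1.    0.2   0.98 -0.    0.98 -0.2   0.  ] F [ 0.9  0.3 -0.1] gap 0.5
rotvec [-0.0043  0.0008  0.0008] shift(m, after rot) [ 0.0001 -0.0328  0.    ] joints [ 0.01  0.6   1.49 -0.    1.05  0.21]
```

Emit:
play_rows --motion '[-0.004,0,0,0,-0.0025,0,1,0,0,0,0,-0.0025,0,1,0,0,0,0,-0.0025,0,1,0,0,0,0,-0.0025,0,1]'

```text
clock: 24.2
eef_pos: [606.2, 33.4, 42.7]
eef_rot: [-0.604, 1.57, -0.797]
wrist_force: [0.0, 1.0, -0.3]
finger_gap: 0.6
```

```bash
python3 -c "
from h import *
S()
im,d,P=snap('wrist','w17.png')
w=cloud(P,d);q=w[...,:2]-H;t=q@A;s=q@B;Z=w[...,2]
m=(abs(t)<9)&(Z>50)&(Z<72)&(s>27)&(s<75); print('head',np.sort(s[m])[-8:])
"
```

```text
tcp t -0.9 s 58.9 z 42.7 gap 0.6 F b 1.0 a -0.2 z -0.3
head [68.82418639 68.8307293  68.85726397 68.86417327 68.88557985 68.93599842
 69.08977594 69.30398993]
```

View pics/w17.png

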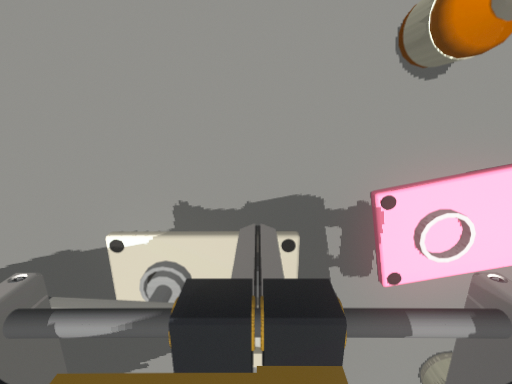

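Emit:
play_rows --motion '[0,0,0,0,-0.0025,0,1,0,0,0,0,-0.0025,0,1,0,0,0,0,-0.0025,0,1,0,0,0,0,-0.0025,0,1,0,0,0,0,-0.002,0,1]'

```text
clock: 24.75
eef_pos: [603.7, 20.5, 42.7]
eef_rot: [-0.586, 1.57, -0.779]
wrist_force: [-0.0, 0.7, 0.0]
finger_gap: 0.6
```

```bash
python3 -c "
from h import *
S()
im,d,P=snap('side','s18.png'); cv2.imwrite('pics/zs18.png',cv2.resize(im[150:270,190:310],None,fx=5,fy=5))"
```

```text
tcp t -0.9 s 45.7 z 42.7 gap 0.6 F b 0.7 a -0.2 z 0.0
```

View pics/zs18.png

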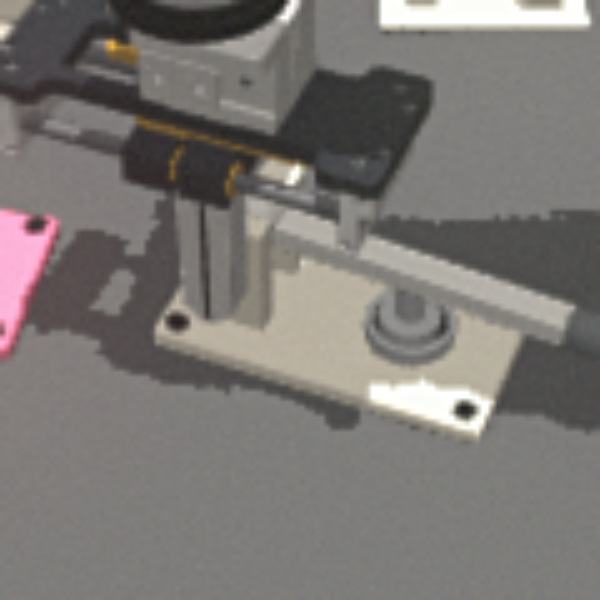

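Emit:
play_rows --motion '[0,0,0,0,-0.002,0,1,0,0,0,0,-0.0015,0,1,0,0,0,0,-0.001,0,1]'

```text
clock: 25.1
eef_pos: [602.7, 15.7, 42.8]
eef_rot: [-0.298, 1.57, -0.492]
wrist_force: [2.0, 10.1, -0.8]
finger_gap: 0.6
```

```bash
python3 -c "
from h import *
S()"
```

```text
tcp t -0.9 s 40.8 z 42.8 gap 0.6 F b 10.3 a 0.0 z -0.8
```

Emit:
play_rows --motion '[0,0,0,0,-0.001,0,1]'

```text
clock: 25.2
eef_pos: [602.7, 15.6, 42.8]
eef_rot: [0.922, 1.569, 0.729]
wrist_force: [4.2, 12.9, -0.5]
finger_gap: 0.4
```

```bash
python3 -c "
from h import *
S()"
```

```text
tcp t -0.9 s 40.8 z 42.8 gap 0.4 F b 13.4 a 1.6 z -0.5
```

Stopped firmly: home. Back off and look from clear.

Emit:
play_rows --motion '[0,0,0,0,0.005,0,1,0,0,0,0,0.02,0,1,0,0,0,0,0.03,0,1,0,0,0,-0.03,0.02,0,1,0,0,0,-0.04,0.02,0,1,0,0,0,-0.04,0.04,0,1,0,0,0,-0.03,0.04,0,1,0,0,0,0,0.04,0,1,0,0,0,0,0.0,0,1]'

```text
clock: 26.1
eef_pos: [643.4, 228.9, 182.9]
eef_rot: [2.754, 1.57, 2.558]
wrist_force: [-0.5, -0.5, -0.4]
finger_gap: 0.8
```

Run:
```python
from h import *
S()
for n in ['side','top']:
    im,d,P=snap(n,n+'19.png'); cv2.imwrite('pics/z%s19.png'%n,cv2.resize(im[150:270,190:310],None,fx=5,fy=5))
    w=cloud(P,d);q=w[...,:2]-H;t=q@A;s=q@B;Z=w[...,2]
    m=(abs(t)<9)&(Z>50)&(Z<72)&(s>20)&(s<75); print(n,'head outer',np.sort(s[m])[-5:])
    m=(abs(t)<9)&(Z>50)&(Z<72)&(s<-28)&(s>-85); print(n,'tip',np.sort(s[m])[:5])
    for k in ['pin_mid','pin_tip','lever_eye','lever_grip','cup','hinge','thick_mid','cup_a_mid','syrup_mid','jar_mid']: print(n,k,[(round(r['conf'],2),np.round(tow(P,r['at']),1)) for r in place_of(n,k)[:3]])
    m=(Z>52)&(Z<67)&(abs(s)<12)&(t>-200)&(t<-20); print('bar t',np.percentile(t[m],[.3,99.7]).round(1),'s',np.median(s[m&(t<-120)]).round(1),np.median(s[m&(t>-50)&(t<-20)]).round(1),'z',np.median(Z[m&(t<-155)]).round(1),np.median(Z[m&(t>-60)&(t<-20)]).round(1))
```

```text
tcp t -1.9 s 258.0 z 182.9 gap 0.8 F b -0.6 a -0.3 z -0.4
side head outer [32.37757313 32.5781807  32.6473217  32.73883314 32.99084694]
side tip [-57.58716723 -57.06147652 -55.6479398  -55.31203006 -54.57773922]
side pin_mid [(0.44, array([596.4, -24.2,  60.6]))]
side pin_tip [(0.63, array([585.9, -82.4,  57.7]))]
side lever_eye [(0.67, array([592.3, -26. ,  57.5]))]
side lever_grip [(0.9, array([522.3, -10.5,  55.9]))]
side cup [(0.74, array([751.7,  -8. ,  14. ])), (0.68, array([217.6, 276.4,  11.2]))]
side hinge [(0.97, array([835.7,  -6.2,  55.4])), (0.73, array([597.9, -20.9,  56.4])), (0.62, array([295.1, 246.8,  59.2]))]
side thick_mid [(0.45, array([ 488. , -298.5,   45.7])), (0.37, array([604.5,   4.2,  62.3]))]
side cup_a_mid [(0.59, array([390.1, 159. ,  15.3])), (0.49, array([515.9,  -9.2,  13.1]))]
side syrup_mid [(0.88, array([754.1, 145. ,  41.4]))]
side jar_mid [(0.43, array([ 760.2, -173.5,   37.1]))]
bar t [-190.3  -20.3] s 6.8 3.5 z 59.6 60.6
top head outer [31.53971241 31.92892728 32.3978043  32.84004123 33.00721378]
top tip [-58.90630026 -58.51810567 -57.09495096 -56.51708029 -56.30621405]
top pin_mid []
top pin_tip [(0.47, array([586.7, -81.1,  59.1]))]
top lever_eye [(0.84, array([595.5, -28.3,  58.1])), (0.2, array([391.9, 157.2,  14.7]))]
top lever_grip [(0.69, array([516.8,  -9. ,  53.3]))]
top cup [(0.8, array([516.4,  -8.7,  10.7])), (0.71, array([ 5.982e+02, -2.610e+01, -4.000e-01])), (0.68, array([753.5,  -5.7,  18.4]))]
top hinge [(0.72, array([596. , -21.5,  55.8])), (0.7, array([831.3,  -5.1,  60.6]))]
top thick_mid [(0.56, array([ 484.6, -301.5,   47.9])), (0.27, array([519.8,  -6.7,  14.4]))]
top cup_a_mid [(0.52, array([591.5, -30.8,  59.2])), (0.5, array([389. , 154.6,  15. ])), (0.41, array([511.5,  -6.7,  10. ]))]
top syrup_mid [(0.87, array([751. , 148. ,  39.9]))]
top jar_mid [(0.88, array([ 762.4, -175.2,   28.3]))]
bar t [-191.5  -20.4] s 3.9 -0.1 z 58.0 60.7
```

View pics/zside19.png

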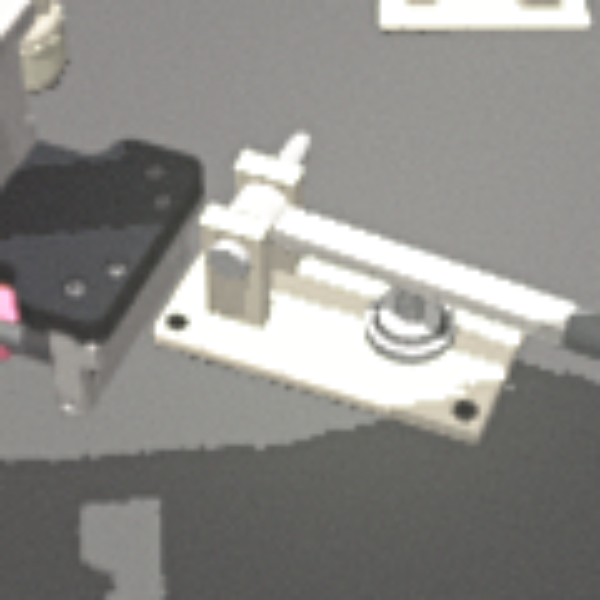

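View pics/top19.png

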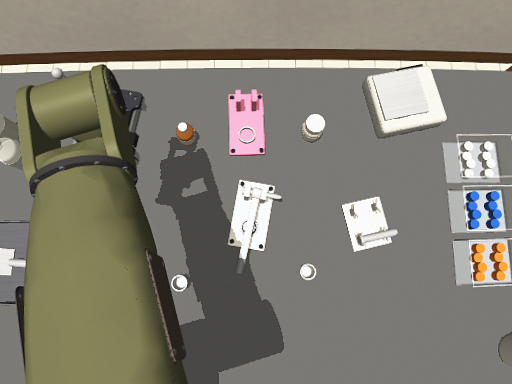

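```bash
python3 -c "
from h import *
S(); print(sign_off())"
```

```text
tcp t -0.8 s 253.7 z 182.8 gap 0.4 F b -0.3 a -0.1 z 0.1
the job is handed in; nothing more can be done
None
```

The tablet crusher is back together and handed in after about 27 s. The sign-off gives no verdict, so what follows rests on my own checks.

**What I did**
- I set the lever with its foot in the cup and its eye between the ears.
- I fed the thin pin in nose-down at about 0.2 rad, then levelled it as it passed through the eye. The wrist force stayed near 2 N, and I saw no sign of the pin butting.
- I pushed the head with the shut fingers until it stopped firmly at 10–13 N, then backed the arm away.

**Last checks**
- **Pin:** the head's outer face measured about 32–33 mm from the hinge's middle, against 31.5 mm nominal. The tip measured about 57–59 mm out on the far side, against 60.5 mm. Both agree with the pin being home, within the noise of the cameras.
- **Lever:** it is down, with its foot in the cup, but turned by about 0.03 rad. Its foot is about 2 mm off the cup's centre, within the 3 mm of play.
- **Eye:** the networks placed it between 2.5 and 4 mm from the hinge, within the 7 mm allowed.
- **Other things:** the thick pin is still in its rack. The amber bottle, the jar and the dosing cup I measured are where they were, to within network accuracy. I checked the second dosing cup only by eye in the pictures.
- **Disagreements:** the side and top cameras differed by a few millimetres on the lever bar's sideways position. The networks also gave a few stray low-confidence results, which I set aside.

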